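# Take the play out of a belt idler's bearing

## Robot

A 6-joint arm with a two-finger parallel gripper is mounted at the origin on the work surface. World frame = base frame: x ahead of the robot, y to its left, z up, the work surface at z = 0. Lengths are in m, angles in degrees, forces in N, time in s.
With the tool pointing down it reaches from about 0.3 to 0.75 m from the base axis. Payload 8.5 kg.
Tool frame: the origin (TCP) lies between the finger pads; the fingertips stand 22 mm ahead of it and the grasp point (between the pads) lies 3 mm ahead of it (env.nose_length is the distance from the TCP to the fingertips, in m); z points along the fingers, x is the direction in which the jaws open and shut, and the axes are right-handed (so a half turn about z gives the same grasp; the last joint's range is limited). The gripper opens to 85 mm and grips with 20 to 120 N. Pads are 22 mm wide; open, the fingers measure 114 mm over their backs; the gripper's body (76 mm by 85 mm) begins 54 mm behind the grasp point. The pads swing forward as they close: fully open they stand 13 mm farther back than shut.
Start: joints at [-80.231, 21.807, 74.336, -0, 83.858, -12.336], TCP at [0.207, -0.51, 0.253] pointing down, gripper open.
Joint ranges: [-178.18, 178.18], [-50.72, 133.34], [12.68, 142.11], [-81.47, 261.47], [9.98, 163.14], [-165.26, 165.26]. Speed limits (degrees/s): [136.94, 136.94, 180, 180, 180, 180].

## Interface

Orientations are given as a 3x3 rotation matrix whose columns are the frame's x, y, z axes.
In Python, from rig import env gives the robot as it stands.
- The arm moves only by the tool arm_command, never from a script. Its argument "steps" is a list of rows, each an object with "delta_pos": the shift along the world's x, y, z in mm, a list of three; "dr": the turn, a rotation vector about the world's x, y, z in degrees, a list of three. In form: [{"delta_pos": [dx, dy, dz], "dr": [wx, wy, wz]}, ...]. A call has 1 to 20 rows; each row shifts and turns the commanded pose from where the row before left it; what a row does not reach is not made up. A row lasts 1/10 s, in which the tool goes at most 50 mm and 8.59 degrees, less where a joint would pass 70% of its speed; a pose out of reach is approached as far as the arm can. A call with a gripper value outside its range is refused whole. "grip" is the opening, from 0 (shut) to 1 (fully open), set as the call begins (left out, the last holds). The fingers move at their own pace and stop on an object; "squeeze" is the grip in N (left out, the last holds). Time passes only in rows, so rows that do not move let the fingers close. It gives the time, the measured TCP pose, the force and the opening at its end, in the units of the state.
- env.observe(): the state, without advancing time (a new reading comes with each control period).
- env.get_image(name): name is "side" or "top" or "wrist"; returns the picture (384x512x3 uint8, blue, green, red); there is no depth.
- env.get_calibration(name): a dict with "fx", "fy", "cx", "cy" (pixels), "view" (4x4, takes a point from world to camera coordinates). Camera axes: x right, y up, looking along -z (the intrinsics and any distortion apply to the point x, -y, -z); pixel columns grow to the right and rows downward; lengths in m; the calibration is good to about 2 mm. A picture is of the moment at which its call begins: read the wrist's pose just before it. get_calibration takes no time and is no camera call; for the wrist camera it gives the pose at the moment of the call.
- env.close_job(): hands the job in, once; it reports no verdict.
The state is a dict: "time_s": time; "q": joint angles; "qvel": joint speeds; "joint_efforts": joint torques, N m; "position": TCP position; "tool_rot": TCP orientation; "ft_force": force on the tool from outside, world axes, zero at the start; "wrist_torque": the same for the moment, N m; "grip_width": finger opening in m.
Only numpy, scipy, OpenCV 4.12 (cv2) and the standard library are available. Lean on these libraries where they do the work, as an engineer would, in place of code of your own. Each camera call takes 0.05 s, during which the arm holds its last target. There are 200 camera calls.

## Task

Check the bearing of the spoked idler wheel on the bench fixture: by the top of its rim, rock the wheel gently on its axle against its stops, first away from the lever side and then towards the lever side, to feel the play. Then swing the take-up lever over until the play is just gone without squeezing the bearing hard, and rock the wheel gently both ways in the same order to confirm it is firm. Let go of everything, never force the bearing, and leave the other things on the bench alone.

Things in the scene. Friction and masses are not known exactly. Their poses are not given: they have to be found in the camera images.
- hub (a joint): Wheel's tilt on its axle (rad), about the line through its centre along the fixture's x. 0: square to the axle; negative: rim top leans away from the lever side (to +y); positive: towards it. Moves freely through the play (0.04 to 0.14 rad each way at start, equal both ways), then meets a springy stop: about 7 N per mm at the rim top, 16 N per mm once play is gone.
- stand: Grey fixture bolted to the bench. Base plate 160 (x) x 240 (y from -150 to 90) x 12 mm; pedestal 56 x 26 mm, 146 mm high, at y -96 to -70; steel axle along y at height 120 mm, y -130 to 35. Origin on the bench surface below the wheel's centre; y along the axle, lever on the -y side, z up.
- wheel: Aluminium five-spoked idler wheel, 150 mm diameter, rim 22 mm wide (along the axle) and 11 mm thick radially, standing upright in the fixture's x-z plane. Origin at its centre, on the axle, 120 mm above the bench. It also spins freely on the axle.
- collar: Steel take-up collar, 68 mm diameter, on the axle between wheel and pedestal; origin on the axle. Bears on the wheel's bearing 30 mm above and below the axle: play each way (rad) = axial gap / 30 mm. The lever's thread drives it 3 mm towards the wheel per rad. Past the end of play it squeezes the bearing by about 190 N per rad of lever; up to 0.2 rad past is a proper light preload.
- lever (a joint): Take-up lever's angle (rad), 0 to 1.8; grows as its tip swings over the top towards the fixture's +x. At 0 it leans 0.9 rad from upright towards -x, at 0.9 it is upright. Starts between 0 and 0.25, stays where left (friction about 3 N at the tip). Play ends somewhere from 0.65 to 1.4; the bearing's wear cannot be seen.
- lever_grip (a point): Middle of the grey round handle at the lever's tip: 16 mm diameter, 52 mm long, lying along the fixture's y, sticking out on the side away from the wheel; 110 mm from the lever's pivot. The arm of the lever is 16 x 9 mm and lies 28 mm nearer the wheel.
- lever_pivot (a point): Axis about which the lever turns (along the fixture's y), at axle height 120 mm, 120 mm from the wheel's plane on the lever side.
- rim_top (a point): Top of the wheel's rim, mid-width, 75 mm above the axle, 195 mm above the bench when square.
- screwdriver: Screwdriver, 190 mm long, lying on the bench: leave alone. Origin on the bench under it.
- oiler: Clear plastic oil bottle with black cap, 48 mm diameter, 110 mm high, upright: leave alone. Origin at its underside.
- bin: Open blue plastic parts bin 170 x 120 x 70 mm: leave alone. Origin at the centre of its underside.
- bearing: Spare steel bearing ring, 52 mm diameter, 15 mm high, lying flat: leave alone. Origin at the centre of its underside.

How it is judged (in metres and radians):
On the way, in this order (a step that is already met when the one before it is completed fails the run):
1. the slack wheel is rocked against its stop away from the lever side (value of joint hub below -0.025 rad and contact force between collar and wheel above 2 N), for 0.1 s.
2. the slack wheel is rocked against its stop towards the lever side (value of joint hub above 0.025 rad and contact force between collar and wheel above 2 N), for 0.1 s.
3. the play is taken up with the lever: the bearing lightly squeezed (1 to 42 N), wheel square and not touched (contact force between collar and wheel between 1 and 42 N and value of joint hub between -0.004 and 0.004 rad and contact force between the fingers and wheel below 0.1 N), for 0.3 s.
4. the tightened wheel is pushed away from the lever side and gives no more than its spring (value of joint hub between -0.03 and -0.003 rad and contact force between the fingers and wheel above 1 N), for 0.1 s.
5. the tightened wheel is pushed towards the lever side and gives no more than its spring (value of joint hub between 0.003 and 0.03 rad and contact force between the fingers and wheel above 1 N), for 0.1 s.
At the end, for the whole second after the job is handed in: The wheel stands square (tilt under 0.004 rad) with no play: the collar rests on the bearing with a light squeeze of 1 to 42 N; the lever is at rest and nothing is touched (contact force between collar and wheel between 1 and 42 N and value of joint hub between -0.004 and 0.004 rad and velocity of joint lever between -0.02 and 0.02 rad/s).
It fails at once if the bearing is forced: more than 60 N between collar and wheel bearing (about 27 N sideways on the rim's top while slack, or the lever about 0.3 rad too far) (contact force between collar and wheel above 60 N).
It fails at once if a bystander is moved by more than 20 mm (distance of any of screwdriver, oiler, bin, bearing from where it was at the start of the episode above 0.02 m).
It also fails if it takes over 72 s, if anything falls off the work surface, if the arm or the gripper's body presses on something with over 40 N, if the wrist force passes 120 N, or if a joint passes its speed limit or range.

## Working session

There is one attempt and no reset: what is moved stays moved. The work goes in short steps, Python scripts to look and compute and a tool call to move; the robot and the scene stay as the last step left them, time stands still between calls to the robot, and variables do not carry over. Pictures are saved under pics/ and viewed, about 8 in all and at most 12, crops included, and the job is handed in when it is done.

Besides the shell and the picture viewer there is one more tool, called after "Emit:" as a command line: name --argument value ..., lists and objects as JSON in quotes. arm_command: Moves the arm, as the interface text tells. Its arguments: {"type":"object","properties":{"steps":{"type":"array"},"grip":{"type":"number"},"squeeze":{"type":"number"}},"required":["steps"]}

```bash
ls; mkdir -p pics; python3 - <<'E'
from rig import env
import cv2,numpy as np
np.set_printoptions(precision=4,suppress=True)
s=env.observe();print(s)
for n in("side","top"):
    cv2.imwrite(f"pics/{n}0.png",env.get_image(n));c=env.get_calibration(n);print(n,c)
    V=np.array(c['view']);print(-V[:3,:3].T@V[:3,3])
E
```

```text
pics
{'time_s': 0.0, 'q': array([-80.2304,  21.8413,  74.3841,   0.0001,  83.8576, -12.3375]), 'qvel': array([ 0.0667, -0.0088,  0.0078, -0.0011, -0.038 ,  0.0306]), 'joint_efforts': array([  0.    , -44.8461, -23.128 ,  -0.0001,   0.0049,   0.    ]), 'position': array([ 0.2069, -0.5093,  0.2527]), 'tool_rot': array([[ 0.3763, -0.9265, -0.0002],
       [-0.9265, -0.3763,  0.0014],
       [-0.0014, -0.0003, -1.    ]]), 'ft_force': array([-0.0595,  0.4651,  0.0008]), 'wrist_torque': array([-0.0303, -0.045 ,  0.0274]), 'grip_width': 0.08560009133038729}
side {'fx': 387.10102898918444, 'fy': 387.10102898918444, 'cx': 260.9287540487107, 'cy': 198.09796829189992, 'view': array([[-0.997 , -0.0771, -0.0077,  0.4958],
       [ 0.0443, -0.6489,  0.7596, -0.1277],
       [-0.0636,  0.757 ,  0.6503, -1.1515],
       [ 0.    ,  0.    ,  0.    ,  1.    ]])}
[0.4268 0.827  0.8497]
top {'fx': 390.3380917058476, 'fy': 390.3380917058476, 'cx': 253.78389112043612, 'cy': 186.35891707416866, 'view': array([[ 0.0226, -0.9996, -0.016 , -0.0347],
       [ 0.9866,  0.0197,  0.1618, -0.5038],
       [-0.1614, -0.0195,  0.9867, -1.1375],
       [ 0.    ,  0.    ,  0.    ,  1.    ]])}
[ 0.3142 -0.047   1.2033]
```

View pics/side0.png

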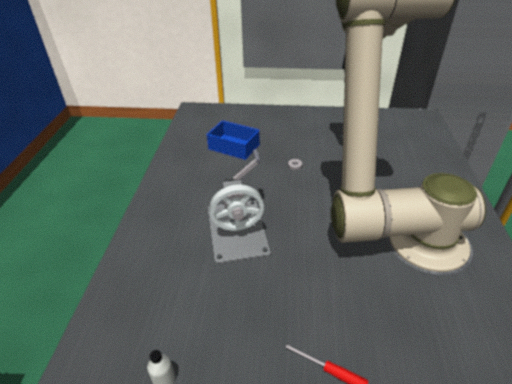

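View pics/top0.png

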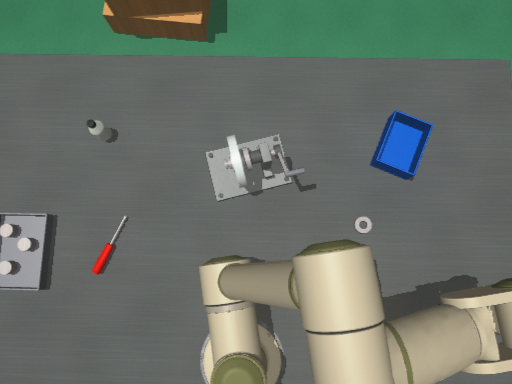

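Side: wheel at about (237,208), plate corners (214,262), (270,254), lever up-right to (257,155). Top: plate corners about (206,153), (279,135), (217,200), (292,184); the lever handle at (293,172) points to -y. I'll enlarge both.

```bash
python3 - <<'E'
import cv2,numpy as np
a=cv2.imread('pics/top0.png')[125:210,195:325];b=cv2.imread('pics/side0.png')[140:270,195:285]
a=cv2.resize(a,None,fx=6,fy=6,interpolation=cv2.INTER_CUBIC);cv2.imwrite('pics/c1.png',a)
b=cv2.resize(b,None,fx=4.5,fy=4.5,interpolation=cv2.INTER_CUBIC);cv2.imwrite('pics/c2.png',b)
E
```

```text
(no output)
```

View pics/c1.png

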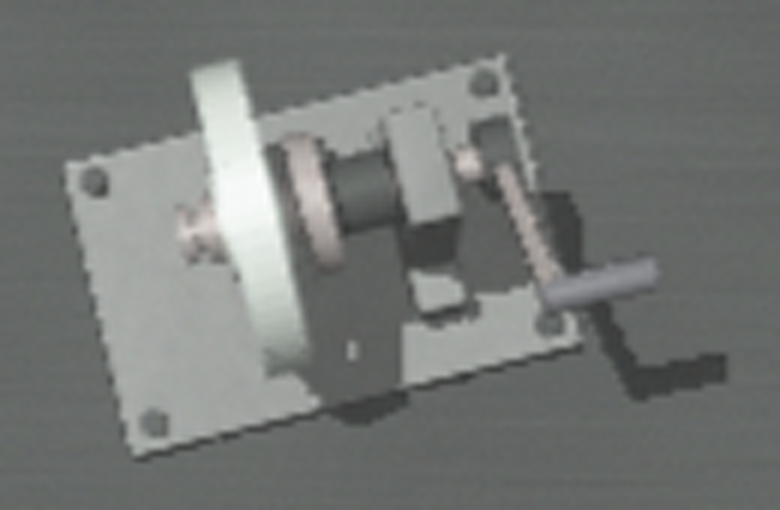

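View pics/c2.png

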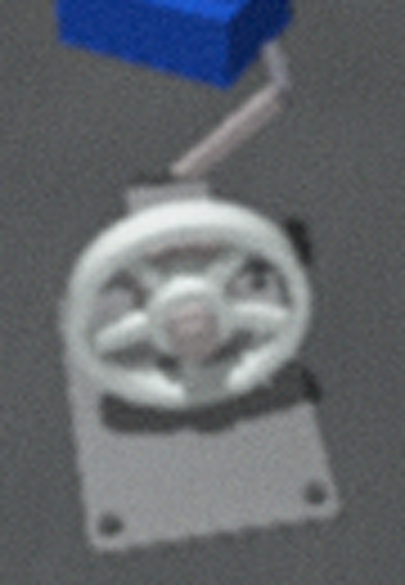

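The crops show the plate's four corners clearly in top view: (67,163), (503,57), (580,343), (135,457) in crop pixels. The handle runs (550,292) to (657,270), and in the side view (285,92) to (268,45). The wheel hub's centre in the side view is near (190,330).

```bash
cat > h.py <<'E'
import numpy as np
np.set_printoptions(precision=4,suppress=True)
from rig import env
def ray(n,u,v,c=None):
    c=c or env.get_calibration(n);V=np.array(c['view']);R=V[:3,:3].T
    d=R@np.array([(u-c['cx'])/c['fx'],-(v-c['cy'])/c['fy'],-1.]);return -R@V[:3,3],d/np.linalg.norm(d)
def onz(n,u,v,z):
    o,d=ray(n,u,v);return o+d*(z-o[2])/d[2]
def tri(r1,r2):
    A=np.c_[r1[1],-r2[1]];t=np.linalg.lstsq(A,r2[0]-r1[0],rcond=None)[0]
    p=r1[0]+t[0]*r1[1];q=r2[0]+t[1]*r2[1];return (p+q)/2,np.linalg.norm(p-q)
def proj(n,P):
    c=env.get_calibration(n);p=np.array(c['view'])@np.r_[P,1];return np.array([c['cx']+c['fx']*p[0]/-p[2],c['cy']-c['fy']*p[1]/-p[2]])
T=lambda u,v:ray('top',195+u/6-.4,125+v/6-.4)
S=lambda u,v:ray('side',195+u/4.5-.4,140+v/4.5-.4)
E
python3 - <<'E'
from h import *
cs=np.array([onz('top',195+u/6-.4,125+v/6-.4,.012) for u,v in[(67,163),(503,57),(580,343),(135,457)]])
print(cs)
e=np.linalg.norm(np.roll(cs,-1,0)-cs,axis=1);print('sides',e)
fl=[(90,548),(340,510)]
for u,v in fl: print('side corner',onz('side',195+u/4.5-.4,140+v/4.5-.4,.012))
y=(cs[0]-cs[1])+(cs[3]-cs[2]);yaw=np.arctan2(-y[0],y[1]);print('yaw',np.degrees(yaw))
R=np.array([[np.cos(yaw),-np.sin(yaw),0],[np.sin(yaw),np.cos(yaw),0],[0,0,1]])
O=cs.mean(0)-R@[0,-.03,.012];print('O',O)
for a,b in[((550,292),(285,92)),((657,270),(268,45))]:
    p,g=tri(T(*a),S(*b));print('handle',p,g,'fix',R.T@(p-O))
# axle end (y=35,z=120)
p,g=tri(T(185,235),S(190,330));print('axle end',R.T@(p-O),g)
for f in[(0,0,.195),(0,.035,.12),(0,-.096,.146),(-.0862,-.148,.188)]:
    w=O+R@np.array(f);print(f,w,(proj('top',w)-[195,125]+.4)*6,(proj('side',w)-[195,140]+.4)*4.5)
E
```

```text
[[ 0.6163  0.1301  0.012 ]
 [ 0.6779 -0.0975  0.012 ]
 [ 0.5258 -0.1391  0.012 ]
 [ 0.4619  0.0885  0.012 ]]
sides [0.2358 0.1577 0.2364 0.1599]
side corner [0.617  0.1322 0.012 ]
side corner [0.4639 0.0901 0.012 ]
yaw 15.415893568381268
O [0.5625 0.0244 0.    ]
handle [ 0.5149 -0.1118  0.1912] 0.0031279938581780936 fix [-0.0821 -0.1187  0.1912]
handle [ 0.5275 -0.1584  0.1959] 0.002444825339391485 fix [-0.0823 -0.1669  0.1959]
axle end [0.0017 0.0319 0.1289] 0.005368444883610072
(0, 0, 0.195) [0.5625 0.0244 0.195 ] [243.119  182.4395] [184.1813 213.9154]
(0, 0.035, 0.12) [0.5532 0.0581 0.12  ] [181.4047 238.4287] [198.4781 344.6779]
(0, -0.096, 0.146) [ 0.588  -0.0681  0.146 ] [450.5852 157.9647] [167.2492 181.9371]
(-0.0862, -0.148, 0.188) [ 0.5188 -0.1412  0.188 ] [616.0498 289.6596] [280.7162  69.9947]
```

Emit:
arm_command --steps '[{"delta_pos":[10,15,15],"dr":[0,0,-0.4]},{"delta_pos":[20,30,15],"dr":[0,0,-0.4]},{"delta_pos":[22,33,15],"dr":[0,0,-0.4]},{"delta_pos":[22,33,0],"dr":[0,0,-0.4]},{"delta_pos":[22,33,0],"dr":[0,0,-0.4]},{"delta_pos":[22,33,0],"dr":[0,0,-0.4]},{"delta_pos":[22,33,0],"dr":[0,0,-0.4]},{"delta_pos":[22,33,0],"dr":[0,0,-0.4]},{"delta_pos":[22,33,0],"dr":[0,0,-0.4]},{"delta_pos":[22,33,0],"dr":[0,0,-0.4]},{"delta_pos":[22,33,0],"dr":[0,0,-0.4]},{"delta_pos":[22,33,0],"dr":[0,0,-0.4]},{"delta_pos":[22,33,0],"dr":[0,0,-0.4]},{"delta_pos":[22,33,0],"dr":[0,0,-0.4]},{"delta_pos":[22,33,0],"dr":[0,0,-0.4]},{"delta_pos":[22,33,0],"dr":[0,0,-0.4]},{"delta_pos":[18,27,0],"dr":[0,0,-0.3]},{"delta_pos":[0,0,0],"dr":[0,0,0]},{"delta_pos":[0,0,0],"dr":[0,0,0]}]' --grip 0.6

```text
time_s: 2.0
position: [0.5628, 0.0247, 0.2977]
tool_rot: [[0.267, -0.964, -0.001], [-0.964, -0.267, -0.0], [-0.0, 0.001, -1.0]]
ft_force: [-0.9, -0.2, -0.3]
grip_width: 0.0512
```

```bash
python3 - <<'E'
from h import *
import cv2
s=env.observe();print(s['position'],s['tool_rot'],s['ft_force'],s['grip_width'],s['time_s'])
cv2.imwrite('pics/w1.png',env.get_image('wrist'))
for P in [(0.5625,.0244,.195)]+[(0.5625+d*np.cos(.269),.0244+d*np.sin(.269),.187) for d in(-.03,.03)]:print(proj('wrist',np.array(P)))
E
```

```text
[0.5628 0.0247 0.2977] [[ 0.2668 -0.9637 -0.0013]
 [-0.9637 -0.2668 -0.0001]
 [-0.0003  0.0012 -1.    ]] [-0.8728 -0.2276 -0.2981] 0.051246484102802754 2.0
[256.0209 200.167 ]
[255.969  236.2945]
[255.9834 154.1077]
```

View pics/w1.png

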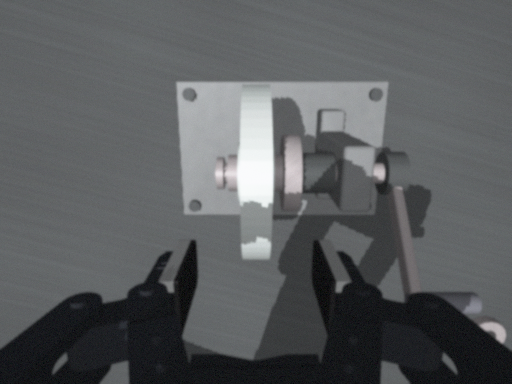

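The wrist view shows the rim upright and centred between the fingers (column 256, predicted 256). Going down to straddle it.

Emit:
arm_command --steps '[{"delta_pos":[0,0,-25],"dr":[0,0,0]},{"delta_pos":[0,0,-25],"dr":[0,0,0]},{"delta_pos":[0,0,-25],"dr":[0,0,0]},{"delta_pos":[0,0,-18],"dr":[0,0,0]},{"delta_pos":[0,0,-10],"dr":[0,0,0]},{"delta_pos":[0,0,0],"dr":[0,0,0]},{"delta_pos":[0,0,0],"dr":[0,0,0]},{"delta_pos":[0,0,0],"dr":[0,0,0]}]' --grip 0.4

```text
time_s: 2.85
position: [0.5659, 0.0223, 0.2005]
tool_rot: [[0.264, -0.964, 0.014], [-0.965, -0.264, -0.003], [0.007, -0.013, -1.0]]
ft_force: [1.6, -1.1, 24.2]
grip_width: 0.0343
```

```bash
python3 - <<'E'
from h import *
s=env.observe();print(s['position'],s['ft_force'],s['grip_width'],s['time_s'])
E
```

```text
[0.5659 0.0223 0.2005] [ 1.6324 -1.1411 24.1927] 0.03425580814160496 2.85
```

Unexpected 24 N upward: something is being pressed. Backing up right away and looking.

Emit:
arm_command --steps '[{"delta_pos":[0,0,8],"dr":[0,0,0]},{"delta_pos":[0,0,0],"dr":[0,0,0]}]'

```text
time_s: 3.05
position: [0.5629, 0.0233, 0.2046]
tool_rot: [[0.264, -0.964, 0.002], [-0.964, -0.264, -0.0], [0.001, -0.002, -1.0]]
ft_force: [-0.2, -0.0, 0.6]
grip_width: 0.0342
```

```bash
python3 - <<'E'
from h import *
import cv2
s=env.observe();print(s['position'],s['ft_force'],s['wrist_torque'],s['grip_width'],s['time_s'])
w=env.get_image('wrist');S=env.get_image('side');T=env.get_image('top')
cv2.imwrite('pics/m.png',np.hstack([cv2.resize(w,(400,300)),cv2.resize(S[130:260,180:310],(300,300),interpolation=cv2.INTER_CUBIC)]))
cv2.imwrite('pics/T.png',T)
E
```

```text
[0.5629 0.0233 0.2046] [-0.2148 -0.0325  0.6067] [ 0.0395 -0.0603  0.0109] 0.03417126870510079 3.05
```

View pics/m.png

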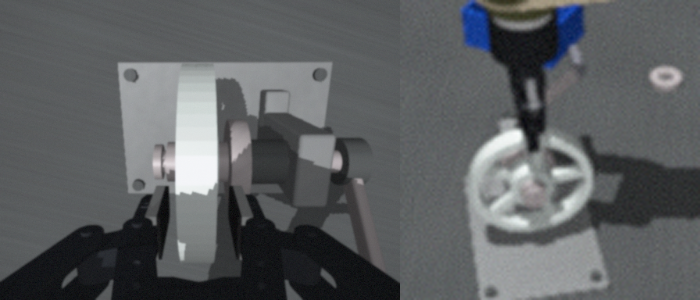

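Fingers straddle the rim with clearance on both sides, and the force is now zero. Next: creep down to see where the contact is.

Emit:
arm_command --steps '[{"delta_pos":[0,0,0],"dr":[0,0,0]},{"delta_pos":[0,0,-2],"dr":[0,0,0]},{"delta_pos":[0,0,0],"dr":[0,0,0]},{"delta_pos":[0,0,0],"dr":[0,0,0]}]'

```text
time_s: 3.6
position: [0.564, 0.0238, 0.2025]
tool_rot: [[0.265, -0.964, 0.004], [-0.964, -0.265, -0.002], [0.003, -0.003, -1.0]]
ft_force: [1.7, -2.6, 9.4]
grip_width: 0.034
```

```bash
python3 - <<'E'
from h import *
s=env.observe();print(s['position'],s['ft_force'],s['wrist_torque'],s['grip_width'],s['time_s'])
E
```

```text
[0.564  0.0238 0.2025] [ 1.6775 -2.5752  9.3661] [-0.6896 -0.3816 -0.0071] 0.03401541214043062 3.6
```

```bash
python3 - <<'E'
from h import *
import cv2
w=env.get_image('wrist');S=env.get_image('side')
a=cv2.resize(w[190:384,120:400],(520,360),interpolation=cv2.INTER_CUBIC)
b=cv2.resize(S[150:240,200:270],(280,360),interpolation=cv2.INTER_CUBIC)
m=np.hstack([a,b]);m=cv2.convertScaleAbs(m,alpha=1.6,beta=20);cv2.imwrite('pics/m2.png',m)
p=env.observe()['position']
print(env.nose_length)
for z in(0,.022): print((proj('side',p-[0,0,z])-[200,150])*4+[520,0])
E
```

```text
0.022
[659.4335 139.107 ]
[661.1013 164.4297]
```

View pics/m2.png

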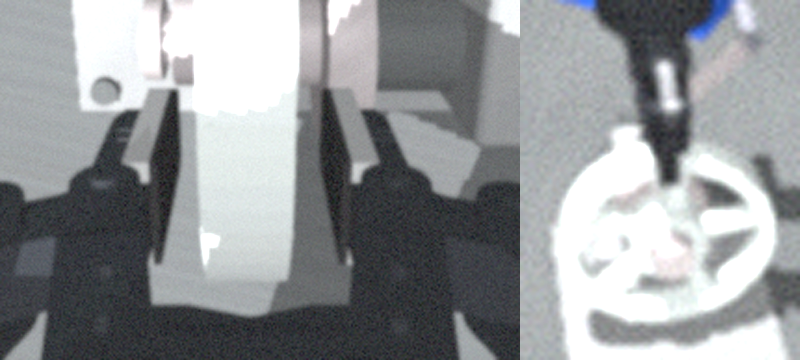

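Both fingers straddle the rim with about 6 mm on each side, and the tips already overlap it. I'll raise 2 mm clear of the unknown touch and rock from here, away from the lever first (+y of the fixture).

Emit:
arm_command --steps '[{"delta_pos":[0,0,2],"dr":[0,0,0]},{"delta_pos":[-0.5,1.9,0],"dr":[0,0,0]},{"delta_pos":[-0.5,1.9,0],"dr":[0,0,0]},{"delta_pos":[0,0,0],"dr":[0,0,0]},{"delta_pos":[0,0,0],"dr":[0,0,0]}]'

```text
time_s: 4.2
position: [0.5624, 0.0281, 0.2038]
tool_rot: [[0.266, -0.964, 0.002], [-0.964, -0.266, -0.001], [0.001, -0.001, -1.0]]
ft_force: [1.4, -2.5, 7.3]
grip_width: 0.0344
```

Emit:
arm_command --steps '[{"delta_pos":[-0.5,1.9,0],"dr":[0,0,0]},{"delta_pos":[-0.5,1.9,0],"dr":[0,0,0]},{"delta_pos":[0,0,0],"dr":[0,0,0]},{"delta_pos":[0,0,0],"dr":[0,0,0]}]'

```text
time_s: 4.6
position: [0.561, 0.0322, 0.2033]
tool_rot: [[0.266, -0.964, 0.0], [-0.964, -0.266, -0.0], [0.0, -0.0, -1.0]]
ft_force: [1.9, -0.7, 5.5]
grip_width: 0.0344
```

Emit:
arm_command --steps '[{"delta_pos":[0,0,3],"dr":[0,0,0]},{"delta_pos":[0,0,0],"dr":[0,0,0]},{"delta_pos":[0,0,0],"dr":[0,0,0]}]'

```text
time_s: 4.9
position: [0.5606, 0.0322, 0.2058]
tool_rot: [[0.266, -0.964, -0.001], [-0.964, -0.266, 0.0], [-0.001, 0.001, -1.0]]
ft_force: [-0.1, -0.4, 0.1]
grip_width: 0.0339
```

```bash
python3 - <<'E'
from h import *
import cv2
s=env.observe();p=s['position'];print(p,s['ft_force'],s['wrist_torque'],s['time_s'])
w=env.get_image('wrist');S=env.get_image('side')
a=cv2.resize(w[190:384,120:400],(520,360),interpolation=cv2.INTER_CUBIC)
b=cv2.resize(S[150:240,200:270],(280,360),interpolation=cv2.INTER_CUBIC)
cv2.imwrite('pics/m3.png',cv2.convertScaleAbs(np.hstack([a,b]),alpha=1.3,beta=20))
k=520/280
for q in ([0.5625,.0244,.195],p-[0,0,.022],p):print((proj('wrist',np.array(q))-[120,190])*k)
V=np.array(env.get_calibration('wrist')['view']);print(-V[:3,:3].T@V[:3,3]-p)
E
```

```text
[0.5606 0.0322 0.2058] [-0.0593 -0.3868  0.0766] [-0.0525  0.0052 -0.0603] 4.9
[290.8432 144.8193]
[254.8838 121.0423]
[255.6065 169.1582]
[0.0687 0.02   0.1192]
```

View pics/m3.png

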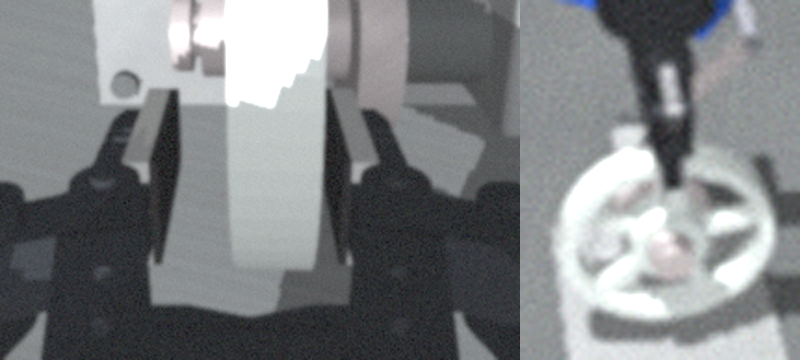

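Force is clean at this height, and the rim now sits near the -y finger. Continuing +y.

Emit:
arm_command --steps '[{"delta_pos":[-0.5,1.9,0],"dr":[0,0,0]},{"delta_pos":[-0.5,1.9,0],"dr":[0,0,0]},{"delta_pos":[0,0,0],"dr":[0,0,0]},{"delta_pos":[0,0,0],"dr":[0,0,0]}]'

```text
time_s: 5.4
position: [0.5599, 0.0356, 0.2062]
tool_rot: [[0.266, -0.964, -0.0], [-0.964, -0.266, -0.0], [0.0, 0.0, -1.0]]
ft_force: [0.3, -2.5, -0.4]
grip_width: 0.0342
```

Emit:
arm_command --steps '[{"delta_pos":[-0.3,1.0,0],"dr":[0,0,0]},{"delta_pos":[0,0,0],"dr":[0,0,0]}]'

```text
time_s: 5.6
position: [0.5598, 0.0364, 0.2063]
tool_rot: [[0.265, -0.964, 0.0], [-0.964, -0.265, -0.001], [0.001, 0.0, -1.0]]
ft_force: [0.8, -5.5, -0.3]
grip_width: 0.0342
```

Emit:
arm_command --steps '[{"delta_pos":[-0.3,1.0,0],"dr":[0,0,0]},{"delta_pos":[0,0,0],"dr":[0,0,0]}]'

```text
time_s: 5.8
position: [0.5596, 0.0373, 0.2064]
tool_rot: [[0.265, -0.964, 0.001], [-0.964, -0.265, -0.001], [0.001, -0.0, -1.0]]
ft_force: [0.7, -6.0, -0.6]
grip_width: 0.0343
```

Emit:
arm_command --steps '[{"delta_pos":[0,0,0],"dr":[0,0,0]},{"delta_pos":[0,0,0],"dr":[0,0,0]}]'

```text
time_s: 6.0
position: [0.5596, 0.0373, 0.2064]
tool_rot: [[0.265, -0.964, 0.001], [-0.964, -0.265, -0.001], [0.001, -0.0, -1.0]]
ft_force: [2.4, -5.9, -1.1]
grip_width: 0.0343
```

Emit:
arm_command --steps '[{"delta_pos":[-0.3,1.0,0],"dr":[0,0,0]},{"delta_pos":[0,0,0],"dr":[0,0,0]},{"delta_pos":[0,0,0],"dr":[0,0,0]}]'

```text
time_s: 6.3
position: [0.5595, 0.0379, 0.2064]
tool_rot: [[0.265, -0.964, 0.001], [-0.964, -0.265, -0.002], [0.002, -0.0, -1.0]]
ft_force: [1.8, -7.4, -1.1]
grip_width: 0.034
```

```bash
python3 - <<'E'
from h import *
import cv2
s=env.observe();p=s['position'];print(p,s['ft_force'],s['time_s'])
w=env.get_image('wrist');S=env.get_image('side');T=env.get_image('top')
cv2.imwrite('pics/w4.png',w);cv2.imwrite('pics/T4.png',T);cv2.imwrite('pics/S4.png',S)
E
```

```text
[0.5595 0.0379 0.2064] [ 1.7897 -7.3523 -1.108 ] 6.3
```

```bash
cat >> h.py <<'E'
import cv2
yaw=np.radians(15.42);R=np.array([[np.cos(yaw),-np.sin(yaw),0],[np.sin(yaw),np.cos(yaw),0],[0,0,1]]);O=np.array([.5628,.0248,0])
def fx(p): return R.T@(np.asarray(p)-O)
def tilt(img,cal,xs=(.015,.02,.03,.04,.05)):
    """tilt from rim's mid-width by sampling lines along fixture y at the rim's outer surface"""
    g=img.min(2).astype(float);out=[]
    V=np.array(cal['view']);ys=np.arange(-.035,.0351,.0005)
    for x in xs:
        h=np.sqrt(.075**2-x*x)
        P=np.array([O+R@[x,y,.12+h] for y in ys]);c=P@V[:3,:3].T+V[:3,3]
        u=cal['cx']+cal['fx']*c[:,0]/-c[:,2];v=cal['cy']-cal['fy']*c[:,1]/-c[:,2]
        p=cv2.remap(g,u.astype('f4')[None],v.astype('f4')[None],cv2.INTER_LINEAR)[0]
        out.append((x,h,p))
    return ys,out
E
python3 - <<'E'
from h import *
from rig import env
c=env.get_calibration('wrist')
ys,o=tilt(cv2.imread('pics/w4.png'),c)
for x,h,p in o: print(x,h*1000//1,p[::5].astype(int))
E
```

```text
0.015 73.0 [ 41  40  45  42  44 101 102 101 100  56  67  69  84 126 137 137 138 243
 243 243 243 243 203 138 140 140 143 143 141]
0.02 72.0 [ 50  52  53  53  58 105 105 100 103  56  97  98 109 135 143 212 243 244
 243 243 243 244 178 100  95  95 141 142 141]
0.03 68.0 [ 55  51  50  50  57 104 104 107 107  57  96  95 117 186 242 242 243 242
 243 243 242 243 174 133 150 155 146 144 147]
0.04 63.0 [ 63  60  62  46  47 136 138 145 147  83  63  76  99 206 221 221 221 221
 221 221 221 222 148 149 147 148 151 151 151]
0.05 55.0 [145 146 132  65 127 141 144 144  92  83  84  82  82 212 210 214 214 213
 214 213 212 206 151 154 153 154 153 154 156]
```

Rim-edge profiles give a tilt of about -0.125 rad at 7.6 N against the stop. Now the other way.

Emit:
arm_command --steps '[{"delta_pos":[0.8,-2.9,0],"dr":[0,0,0]},{"delta_pos":[0.8,-2.9,0],"dr":[0,0,0]},{"delta_pos":[0.8,-2.9,0],"dr":[0,0,0]},{"delta_pos":[0.8,-2.9,0],"dr":[0,0,0]},{"delta_pos":[0.8,-2.9,0],"dr":[0,0,0]},{"delta_pos":[0.8,-2.9,0],"dr":[0,0,0]},{"delta_pos":[0.8,-2.9,0],"dr":[0,0,0]},{"delta_pos":[0.5,-1.9,0],"dr":[0,0,0]},{"delta_pos":[0,0,0],"dr":[0,0,0]},{"delta_pos":[0,0,0],"dr":[0,0,0]}]'

```text
time_s: 7.45
position: [0.5651, 0.0167, 0.2063]
tool_rot: [[0.266, -0.964, -0.0], [-0.964, -0.266, 0.0], [-0.0, -0.0, -1.0]]
ft_force: [-0.0, 0.5, -0.3]
grip_width: 0.0343
```

Emit:
arm_command --steps '[{"delta_pos":[0.5,-1.9,0],"dr":[0,0,0]},{"delta_pos":[0,0,0],"dr":[0,0,0]},{"delta_pos":[0,0,0],"dr":[0,0,0]}]'

```text
time_s: 7.75
position: [0.5656, 0.0148, 0.2063]
tool_rot: [[0.266, -0.964, -0.0], [-0.964, -0.266, 0.0], [-0.0, 0.0, -1.0]]
ft_force: [0.0, -0.4, 0.5]
grip_width: 0.0343
```

Emit:
arm_command --steps '[{"delta_pos":[0.3,-1.0,0],"dr":[0,0,0]},{"delta_pos":[0,0,0],"dr":[0,0,0]},{"delta_pos":[0,0,0],"dr":[0,0,0]}]'

```text
time_s: 8.05
position: [0.5659, 0.0138, 0.2063]
tool_rot: [[0.266, -0.964, 0.0], [-0.964, -0.266, 0.0], [-0.0, -0.0, -1.0]]
ft_force: [0.3, -0.0, 0.4]
grip_width: 0.0339
```

Emit:
arm_command --steps '[{"delta_pos":[0.3,-1.0,0],"dr":[0,0,0]},{"delta_pos":[0,0,0],"dr":[0,0,0]},{"delta_pos":[0,0,0],"dr":[0,0,0]}]'

```text
time_s: 8.35
position: [0.5662, 0.0129, 0.2064]
tool_rot: [[0.266, -0.964, -0.0], [-0.964, -0.266, 0.0], [-0.0, -0.0, -1.0]]
ft_force: [-0.4, 1.9, 1.3]
grip_width: 0.0342
```

Emit:
arm_command --steps '[{"delta_pos":[0.3,-1.0,0],"dr":[0,0,0]},{"delta_pos":[0,0,0],"dr":[0,0,0]},{"delta_pos":[0,0,0],"dr":[0,0,0]}]'

```text
time_s: 8.65
position: [0.5665, 0.0119, 0.2064]
tool_rot: [[0.266, -0.964, -0.0], [-0.964, -0.266, 0.0], [-0.0, -0.0, -1.0]]
ft_force: [-2.0, 3.7, 2.9]
grip_width: 0.0339
```

Emit:
arm_command --steps '[{"delta_pos":[0.3,-1.0,0],"dr":[0,0,0]},{"delta_pos":[0,0,0],"dr":[0,0,0]},{"delta_pos":[0,0,0],"dr":[0,0,0]}]'

```text
time_s: 8.95
position: [0.5667, 0.0112, 0.2064]
tool_rot: [[0.266, -0.964, -0.0], [-0.964, -0.266, 0.001], [-0.001, -0.0, -1.0]]
ft_force: [-2.5, 6.0, 4.4]
grip_width: 0.0341
```

```bash
cat >> h.py <<'E'
def edges(img,cal,xs=(.02,.03,.04,.05)):
    ys,o=tilt(img,cal,xs);r=[]
    for x,h,p in o:
        d=np.gradient(cv2.GaussianBlur(p[None],(1,1),0)[0]) ; d=np.convolve(p,np.r_[np.ones(4),-np.ones(4)],'same')
        a,b=ys[np.argmax(d)],ys[np.argmin(d)];r.append((x,a*1e3,b*1e3,(a+b)/2/h))
    return np.array(r)
E
python3 - <<'E'
from h import *
s=env.observe();print(s['position'],s['ft_force'],fx(s['position']),s['time_s'])
w=env.get_image('wrist');c=env.get_calibration('wrist');T=env.get_image('top');cv2.imwrite('pics/w5.png',w);cv2.imwrite('pics/T5.png',T)
print('now');print(edges(w,c))
ys,o=tilt(w,c)
for x,h,p in o: print(x,h*1000//1,p[::5].astype(int))
# same for previous pose: shift camera by pose difference
d=np.array([.5595,.0379,.2064])-s['position'];V=np.array(c['view']).copy();V[:3,3]-=V[:3,:3]@d;c2=dict(c,view=V)
print('prev');print(edges(cv2.imread('pics/w4.png'),c2))
ct=env.get_calibration('top')
for n in('T4','T5'):print(n);print(edges(cv2.imread(f'pics/{n}.png'),ct,(.04,.05,-.04,-.05)))
E
```

```text
[0.5667 0.0112 0.2064] [-2.4697  5.9864  4.3564] [ 0.0002 -0.0141  0.2064] 8.95
now
[[  0.02   -18.      13.      -0.0346]
 [  0.03   -17.5     35.       0.1273]
 [  0.04   -17.      35.       0.1419]
 [  0.05   -16.      35.       0.1699]]
0.015 73.0 [ 41  43 100 103 102 101  68 219 231 231 232 232 233 233 235 235 128 127
 126 140 142 143 136  65  95 127 128  94  93]
0.02 72.0 [ 49  50 107 105 105 103  71 220 235 237 237 238 238 239 241 242 227 169
 170 139  75 163 150 144 146 147 145  95  94]
0.03 68.0 [ 63  70 175 177 119 113  77 190 232 232 233 234 235 235 236 236 220 154
 151 140  78 155 152 149 149 150 150  94  95]
0.04 63.0 [ 83  84 128 141  99  97  72 121 219 219 220 219 220 220 220 219 168 150
 150 150 151 155 154 154 152 154 153 155  93]
0.05 55.0 [ 81  82  87  85  83  85 147  86 212 211 211 210 211 210 211 210 205 154
 158 156 156 154 157 155 153 154 160 160 156]
prev
[[  0.02     2.5     20.5      0.1591]
 [  0.03    -2.      35.       0.24  ]
 [  0.04    -2.5     35.       0.2561]
 [  0.05   -35.      35.       0.    ]]
T4
[[  0.04 -35.    35.     0.  ]
 [  0.05 -35.    35.     0.  ]
 [ -0.04 -35.    35.     0.  ]
 [ -0.05 -35.    35.     0.  ]]
T5
[[  0.04 -35.    35.     0.  ]
 [  0.05 -35.    35.     0.  ]
 [ -0.04 -35.    35.     0.  ]
 [ -0.05 -35.    35.     0.  ]]
```

Visual span stop-to-stop is about 0.21 rad, so play is about 0.08–0.093 rad each way after taking off the spring. Backing off to centre, rising, then going to the lever.

Emit:
arm_command --steps '[{"delta_pos":[-0.8,2.9,0],"dr":[0,0,0]},{"delta_pos":[-1.3,4.8,0],"dr":[0,0,0]},{"delta_pos":[-1.6,6,0],"dr":[0,0,0]},{"delta_pos":[0,0,0],"dr":[0,0,0]},{"delta_pos":[0,0,15],"dr":[0,0,0]},{"delta_pos":[0,0,30],"dr":[0,0,0]},{"delta_pos":[0,0,30],"dr":[0,0,0]}]'

```text
time_s: 9.75
position: [0.563, 0.0243, 0.282]
tool_rot: [[0.266, -0.964, -0.001], [-0.964, -0.266, -0.0], [-0.0, 0.001, -1.0]]
ft_force: [0.8, -0.0, 0.0]
grip_width: 0.0343
```

```bash
python3 - <<'E'
from h import *
s=env.observe();print(s['position'],s['q'],s['ft_force'])
w=env.get_image('wrist');cv2.imwrite('pics/w6.png',w);print(O+R@[-.082,-.149,.1935])
E
```

```text
[0.563  0.0243 0.282 ] [-9.5527 22.1776 68.9702 -0.0239 88.9085 65.0485] [ 0.7556 -0.0375  0.017 ]
[ 0.5234 -0.1406  0.1935]
```

Emit:
arm_command --steps '[{"delta_pos":[-3.3,-13.7,0],"dr":[0,0,7.5]},{"delta_pos":[-3.3,-13.7,0],"dr":[0,0,7.5]},{"delta_pos":[-3.3,-13.7,0],"dr":[0,0,7.5]},{"delta_pos":[-3.3,-13.7,0],"dr":[0,0,7.5]},{"delta_pos":[-3.3,-13.7,0],"dr":[0,0,7.5]},{"delta_pos":[-3.3,-13.7,0],"dr":[0,0,7.5]},{"delta_pos":[-3.3,-13.7,0],"dr":[0,0,7.5]},{"delta_pos":[-3.3,-13.7,0],"dr":[0,0,7.5]},{"delta_pos":[-3.3,-13.7,0],"dr":[0,0,7.5]},{"delta_pos":[-3.3,-13.7,0],"dr":[0,0,7.5]},{"delta_pos":[-3.3,-13.7,0],"dr":[0,0,7.5]},{"delta_pos":[-3.3,-14,0],"dr":[0,0,7.5]},{"delta_pos":[0,0,0],"dr":[0,0,0]},{"delta_pos":[0,0,0],"dr":[0,0,0]}]' --grip 0.6 --squeeze 20

```text
time_s: 11.2
position: [0.5236, -0.1401, 0.2812]
tool_rot: [[0.965, 0.262, -0.0], [0.262, -0.965, 0.0], [-0.0, -0.0, -1.0]]
ft_force: [0.6, -0.1, 0.1]
grip_width: 0.0512
```

```bash
python3 - <<'E'
from h import *
s=env.observe();print(s['position'],fx(s['position']),s['tool_rot'],s['q'],s['time_s'])
w=env.get_image('wrist');cv2.imwrite('pics/w7.png',w)
for y in(-.122,-.174):
  for x in(-.09,-.074):print(proj('wrist',O+R@[x,y,.1935]))
E
```

```text
[ 0.5236 -0.1401  0.2812] [-0.0817 -0.1486  0.2812] [[ 0.9652  0.2617 -0.    ]
 [ 0.2617 -0.9652  0.0001]
 [-0.     -0.0001 -1.    ]] [-27.5058  19.9416  72.5722   0.0023  87.4897 -42.6749] 11.2
[241.5455 170.3118]
[267.6192 170.1973]
[242.7291 247.7364]
[267.1115 247.6358]
```

View pics/w7.png

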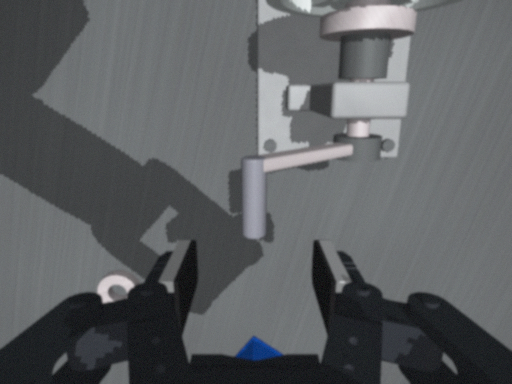

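The handle lies at columns 243–266, rows 157–238, centred between the fingers. Its centre is about 7 mm nearer the wheel than assumed, so the pads still land well on it. Descending.

Emit:
arm_command --steps '[{"delta_pos":[0,1,-20],"dr":[0,0,0]},{"delta_pos":[0,1,-25],"dr":[0,0,0]},{"delta_pos":[0,0,-20],"dr":[0,0,0]},{"delta_pos":[0,0,-10],"dr":[0,0,0]},{"delta_pos":[0,0,-8],"dr":[0,0,0]},{"delta_pos":[0,0,0],"dr":[0,0,0]}]'

```text
time_s: 11.85
position: [0.5236, -0.1379, 0.1979]
tool_rot: [[0.964, 0.265, -0.001], [0.265, -0.964, 0.0], [-0.001, -0.001, -1.0]]
ft_force: [0.4, 0.4, 0.2]
grip_width: 0.0513
```

Emit:
arm_command --steps '[{"delta_pos":[0,0,0],"dr":[0,0,0]},{"delta_pos":[0,0,0],"dr":[0,0,0]},{"delta_pos":[0,0,0],"dr":[0,0,0]},{"delta_pos":[0,0,0],"dr":[0,0,0]}]' --grip 0.1

```text
time_s: 12.25
position: [0.5229, -0.1386, 0.1992]
tool_rot: [[0.964, 0.265, -0.001], [0.265, -0.964, -0.001], [-0.001, 0.001, -1.0]]
ft_force: [-4.8, -0.5, 5.0]
grip_width: 0.0153
```

```bash
python3 - <<'E'
from h import *
s=env.observe();p=fx(s['position']);print(s['position'],p,s['ft_force'],s['grip_width'],s['time_s'])
print('lever',.9-np.arcsin(-p[0]/.11))
a0=.9-np.arcsin(-p[0]/.11)
for a in(.4,.6,.7):
  for z in [0]:
    ks=np.linspace(a0,a0+a,7);P=np.array([R@[-.11*np.sin(.9-k),0,.11*np.cos(.9-k)] for k in ks]);print(a);print(np.round(np.diff(P,axis=0)*1e3,1))
E
```

```text
[ 0.5229 -0.1386  0.1992] [-0.0819 -0.147   0.1992] [-4.7907 -0.4772  4.9715] 0.015262207042239554 12.25
lever 0.060191800370034576
0.4
[[4.9 1.3 5.3]
 [5.2 1.4 4.9]
 [5.5 1.5 4.6]
 [5.8 1.6 4.2]
 [6.1 1.7 3.8]
 [6.3 1.7 3.3]]
0.6
[[ 7.5  2.1  7.8]
 [ 8.2  2.3  7. ]
 [ 8.8  2.4  6.1]
 [ 9.4  2.6  5.2]
 [ 9.8  2.7  4.2]
 [10.2  2.8  3.1]]
0.7
[[ 8.8  2.4  9. ]
 [ 9.7  2.7  7.9]
 [10.6  2.9  6.7]
 [11.2  3.1  5.4]
 [11.8  3.2  4. ]
 [12.1  3.3  2.5]]
```

Gripped (15.3 mm), lever ≈ 0.06 rad. Swinging +0.6 rad along the arc, then re-measuring the remaining play.

Emit:
arm_command --steps '[{"delta_pos":[3.7,1,4],"dr":[0,0,0]},{"delta_pos":[3.8,1.1,3.8],"dr":[0,0,0]},{"delta_pos":[4.0,1.1,3.6],"dr":[0,0,0]},{"delta_pos":[4.2,1.2,3.4],"dr":[0,0,0]},{"delta_pos":[4.3,1.2,3.1],"dr":[0,0,0]},{"delta_pos":[4.5,1.2,3.0],"dr":[0,0,0]},{"delta_pos":[4.6,1.3,2.7],"dr":[0,0,0]},{"delta_pos":[4.8,1.3,2.5],"dr":[0,0,0]},{"delta_pos":[4.9,1.3,2.2],"dr":[0,0,0]},{"delta_pos":[4.9,1.4,2.0],"dr":[0,0,0]},{"delta_pos":[5.1,1.4,1.7],"dr":[0,0,0]},{"delta_pos":[5.1,1.4,1.4],"dr":[0,0,0]},{"delta_pos":[0,0,0],"dr":[0,0,0]},{"delta_pos":[0,0,0],"dr":[0,0,0]}]'

```text
time_s: 13.65
position: [0.5774, -0.1237, 0.2335]
tool_rot: [[0.964, 0.265, 0.001], [0.265, -0.964, -0.002], [0.001, 0.002, -1.0]]
ft_force: [-3.3, 0.7, 8.5]
grip_width: 0.0154
```

```bash
cat >> h.py <<'E'
def lev(x): return .9-np.arcsin(-x/.11)
E
python3 - <<'E'
from h import *
s=env.observe();p=fx(s['position']);print(s['position'],p,s['ft_force'],s['grip_width'],s['time_s'],'lever',lev(p[0]))
E
```

```text
[ 0.5774 -0.1237  0.2335] [-0.0254 -0.147   0.2335] [-3.3415  0.7042  8.5429] 0.015441688671274089 13.65 lever 0.6669052614317154
```

Emit:
arm_command --steps '[{"delta_pos":[0,0,0],"dr":[0,0,0]},{"delta_pos":[0,0,0],"dr":[0,0,0]},{"delta_pos":[0,0,0],"dr":[0,0,0]},{"delta_pos":[0,0,20],"dr":[0,0,0]},{"delta_pos":[0,0,30],"dr":[0,0,0]}]' --grip 0.6

```text
time_s: 14.15
position: [0.577, -0.1232, 0.2807]
tool_rot: [[0.964, 0.265, -0.004], [0.265, -0.964, 0.002], [-0.003, -0.003, -1.0]]
ft_force: [1.1, -0.0, -0.0]
grip_width: 0.0513
```

```bash
python3 - <<'E'
from h import *
s=env.observe();p=s['position'];print(p,(np.array([.5628,.0248,.2064])-p)*1e3,s['time_s'])
T=env.get_image('top');S=env.get_image('side');cv2.imwrite('pics/T8.png',T);cv2.imwrite('pics/S8.png',S)
E
```

```text
[ 0.577  -0.1232  0.2807] [-14.17   147.9881 -74.3197] 14.15
```

Emit:
arm_command --steps '[{"delta_pos":[-1.2,12.3,0],"dr":[0,0,-7.5]},{"delta_pos":[-1.2,12.3,0],"dr":[0,0,-7.5]},{"delta_pos":[-1.2,12.3,0],"dr":[0,0,-7.5]},{"delta_pos":[-1.2,12.3,0],"dr":[0,0,-7.5]},{"delta_pos":[-1.2,12.3,0],"dr":[0,0,-7.5]},{"delta_pos":[-1.2,12.3,0],"dr":[0,0,-7.5]},{"delta_pos":[-1.2,12.3,0],"dr":[0,0,-7.5]},{"delta_pos":[-1.2,12.3,0],"dr":[0,0,-7.5]},{"delta_pos":[-1.2,12.3,0],"dr":[0,0,-7.5]},{"delta_pos":[-1.2,12.3,0],"dr":[0,0,-7.5]},{"delta_pos":[-1.2,12.3,0],"dr":[0,0,-7.5]},{"delta_pos":[-1.2,12.3,0],"dr":[0,0,-7.5]},{"delta_pos":[0,0,0],"dr":[0,0,0]},{"delta_pos":[0,0,0],"dr":[0,0,0]}]' --grip 0.4

```text
time_s: 15.65
position: [0.5631, 0.0241, 0.2814]
tool_rot: [[0.269, -0.963, -0.0], [-0.963, -0.269, -0.0], [0.0, 0.0, -1.0]]
ft_force: [0.9, 0.3, -0.1]
grip_width: 0.0341
```

Emit:
arm_command --steps '[{"delta_pos":[0,0.6,-25],"dr":[0,0,0]},{"delta_pos":[0,0,-25],"dr":[0,0,0]},{"delta_pos":[0,0,-15],"dr":[0,0,0]},{"delta_pos":[0,0,-10],"dr":[0,0,0]},{"delta_pos":[0,0,0],"dr":[0,0,0]},{"delta_pos":[-1.3,4.8,0],"dr":[0,0,0]},{"delta_pos":[0,0,0],"dr":[0,0,0]},{"delta_pos":[0,0,0],"dr":[0,0,0]}]'

```text
time_s: 16.45
position: [0.562, 0.0298, 0.2075]
tool_rot: [[0.266, -0.964, 0.001], [-0.964, -0.266, -0.0], [0.001, -0.001, -1.0]]
ft_force: [-0.3, -0.2, -0.1]
grip_width: 0.0342
```

Emit:
arm_command --steps '[{"delta_pos":[-0.5,1.9,0],"dr":[0,0,0]},{"delta_pos":[0,0,0],"dr":[0,0,0]},{"delta_pos":[0,0,0],"dr":[0,0,0]}]'

```text
time_s: 16.75
position: [0.5615, 0.0314, 0.207]
tool_rot: [[0.266, -0.964, 0.001], [-0.964, -0.266, -0.0], [0.001, -0.001, -1.0]]
ft_force: [0.7, -1.5, 2.2]
grip_width: 0.0339
```

Emit:
arm_command --steps '[{"delta_pos":[-0.3,1,0],"dr":[0,0,0]},{"delta_pos":[0,0,0],"dr":[0,0,0]},{"delta_pos":[0,0,0],"dr":[0,0,0]}]'

```text
time_s: 17.05
position: [0.5611, 0.0324, 0.2069]
tool_rot: [[0.266, -0.964, 0.001], [-0.964, -0.266, -0.0], [0.0, -0.001, -1.0]]
ft_force: [1.1, -2.9, 3.4]
grip_width: 0.0347
```

Emit:
arm_command --steps '[{"delta_pos":[-0.3,1,0],"dr":[0,0,0]},{"delta_pos":[0,0,0],"dr":[0,0,0]},{"delta_pos":[0,0,0],"dr":[0,0,0]}]'

```text
time_s: 17.35
position: [0.5609, 0.0332, 0.2069]
tool_rot: [[0.265, -0.964, 0.001], [-0.964, -0.265, -0.001], [0.001, -0.001, -1.0]]
ft_force: [0.2, -5.7, 3.4]
grip_width: 0.034
```

Emit:
arm_command --steps '[{"delta_pos":[-0.3,1,0],"dr":[0,0,0]},{"delta_pos":[0,0,0],"dr":[0,0,0]},{"delta_pos":[0,0,0],"dr":[0,0,0]}]'

```text
time_s: 17.65
position: [0.5608, 0.0338, 0.207]
tool_rot: [[0.265, -0.964, 0.001], [-0.964, -0.265, -0.002], [0.002, -0.001, -1.0]]
ft_force: [2.1, -6.8, 2.9]
grip_width: 0.034
```

```bash
cat >> h.py <<'E'
def prof():
    s=env.observe();print(s['position'],fx(s['position'])*1e3,'Fy',(R.T@s['ft_force']),s['grip_width'],s['time_s'])
    w=env.get_image('wrist');c=env.get_calibration('wrist');cv2.imwrite('pics/p%d.png'%(s['time_s']*100),w)
    ys,o=tilt(w,c,(.03,.04,.05))
    for x,h,p in o: print(x,round(h*1e3),p[20:120:3].astype(int))
E
python3 -c "
from h import *
prof()"
```

```text
[0.5608 0.0338 0.207 ] [  0.4369   9.2415 206.9889] Fy [ 0.2116 -7.0968  2.8855] 0.03403851392713127 17.65
0.03 69 [ 51 100 104 105 106 107 108 108  66  72  95  97 165 239 239 239 240 241
 242 242 241 242 243 242 243 243 242 184 155 157 155 102 116 154]
0.04 63 [ 79  96 135 137 137 142 145 146 114  57  55  68 165 221 219 219 219 219
 219 220 220 219 220 220 220 220 219 154 149 148 149 148 147 148]
0.05 56 [141 141 144 139  87  82  84  81  80  84  83  87 194 211 209 211 210 211
 212 211 209 212 212 212 211 212 204 151 149 152 152 152 153 154]
```

Loaded readings mix in finger flex. A cleaner way is to release the wheel at each stop and image where it rests, which shows play alone.

Emit:
arm_command --steps '[{"delta_pos":[0.5,-2,0],"dr":[0,0,0]},{"delta_pos":[0.8,-2.9,0],"dr":[0,0,0]},{"delta_pos":[0.5,-1.9,0],"dr":[0,0,0]},{"delta_pos":[0,0,0],"dr":[0,0,0]},{"delta_pos":[0,0,0],"dr":[0,0,0]}]'

```text
time_s: 18.2
position: [0.5619, 0.028, 0.2065]
tool_rot: [[0.266, -0.964, -0.001], [-0.964, -0.266, 0.001], [-0.001, 0.001, -1.0]]
ft_force: [0.8, -0.7, 0.5]
grip_width: 0.0344
```

```bash
python3 -c "
from h import *
prof()"
```

```text
[0.5619 0.028  0.2065] [  0.0211   3.3012 206.4551] Fy [ 0.5513 -0.8621  0.533 ] 0.03436385533784476 18.2
0.03 69 [ 94 105 103 103 113 124 166  76  80  98 223 236 236 236 237 237 237 239
 239 239 239 239 240 241 238 201 154 154 153 135  90 137 153 153]
0.04 63 [ 98 138 138 139 142 145 102  78  57  61 206 219 219 218 219 218 219 219
 219 220 219 219 220 219 209 144 149 147 150 147 147 146 148 150]
0.05 56 [124  83  81  83  81  82  80  82  81  87 200 210 209 209 210 210 209 210
 210 208 209 209 212 209 197 150 150 151 152 151 152 155 151 151]
```

Emit:
arm_command --steps '[{"delta_pos":[0.8,-2.9,0],"dr":[0,0,0]},{"delta_pos":[0.8,-2.9,0],"dr":[0,0,0]},{"delta_pos":[0.8,-2.9,0],"dr":[0,0,0]},{"delta_pos":[0.5,-1.9,0],"dr":[0,0,0]},{"delta_pos":[0,0,0],"dr":[0,0,0]},{"delta_pos":[0,0,0],"dr":[0,0,0]}]'

```text
time_s: 18.85
position: [0.5651, 0.0171, 0.2067]
tool_rot: [[0.266, -0.964, 0.0], [-0.964, -0.266, 0.0], [-0.0, -0.0, -1.0]]
ft_force: [-0.2, 0.1, -0.9]
grip_width: 0.0344
```

Emit:
arm_command --steps '[{"delta_pos":[0.3,-1,0],"dr":[0,0,0]},{"delta_pos":[0,0,0],"dr":[0,0,0]},{"delta_pos":[0,0,0],"dr":[0,0,0]}]'

```text
time_s: 19.15
position: [0.5653, 0.0164, 0.2068]
tool_rot: [[0.266, -0.964, -0.0], [-0.964, -0.266, 0.0], [-0.0, -0.0, -1.0]]
ft_force: [-0.3, 3.2, 1.2]
grip_width: 0.0342
```

Emit:
arm_command --steps '[{"delta_pos":[0.3,-1,0],"dr":[0,0,0]},{"delta_pos":[0,0,0],"dr":[0,0,0]},{"delta_pos":[0,0,0],"dr":[0,0,0]}]'

```text
time_s: 19.45
position: [0.5656, 0.0154, 0.2069]
tool_rot: [[0.266, -0.964, -0.0], [-0.964, -0.266, 0.0], [-0.0, -0.0, -1.0]]
ft_force: [-2.8, 4.0, 3.5]
grip_width: 0.0337
```

Emit:
arm_command --steps '[{"delta_pos":[0.3,-1,0],"dr":[0,0,0]},{"delta_pos":[0,0,0],"dr":[0,0,0]},{"delta_pos":[0,0,0],"dr":[0,0,0]}]'

```text
time_s: 19.75
position: [0.5658, 0.0148, 0.2069]
tool_rot: [[0.266, -0.964, -0.0], [-0.964, -0.266, 0.001], [-0.001, -0.0, -1.0]]
ft_force: [-1.4, 7.0, 3.8]
grip_width: 0.0344
```

```bash
python3 -c "
from h import *
prof()"
```

```text
[0.5658 0.0148 0.2069] [  0.2128 -10.4613 206.9174] Fy [0.5311 7.1049 3.8333] 0.03444908494107121 19.75
0.03 69 [176 178 168 111 111  71  96 120 234 237 237 237 237 238 238 239 239 239
 240 240 240 240 226 154 153 153 140  90 121 156 154 151 148 149]
0.04 63 [141 141 121  97  96  67  76  89 211 219 221 220 219 219 219 219 219 220
 220 219 218 220 206 150 152 149 148 150 149 153 153 153 155 153]
0.05 56 [ 83  84  84  85  93 128  86  82 183 212 210 210 212 212 212 212 210 213
 212 214 209 212 208 156 155 155 155 153 156 154 156 156 156 155]
```

Emit:
arm_command --steps '[{"delta_pos":[-0.5,2,0],"dr":[0,0,0]},{"delta_pos":[-0.8,2.9,0],"dr":[0,0,0]},{"delta_pos":[-0.5,1.9,0],"dr":[0,0,0]},{"delta_pos":[0,0,0],"dr":[0,0,0]},{"delta_pos":[0,0,0],"dr":[0,0,0]}]'

```text
time_s: 20.3
position: [0.5642, 0.0207, 0.2066]
tool_rot: [[0.266, -0.964, 0.0], [-0.964, -0.266, -0.0], [0.0, 0.0, -1.0]]
ft_force: [0.2, -0.6, -0.3]
grip_width: 0.034
```

```bash
python3 -c "
from h import *
prof()"
```

```text
[0.5642 0.0207 0.2066] [  0.3063  -4.3147 206.6482] Fy [ 0.0681 -0.5948 -0.3313] 0.034028961528535975 20.3
0.03 69 [148 170 175 182 174 111  67  98  98 128 233 239 241 240 241 240 240 240
 241 242 241 242 241 242 229 156 154 151 105  91 153 154 151 147]
0.04 63 [139 140 141 143 142  97  67  59  83  98 215 219 220 220 220 221 220 220
 220 221 219 219 220 220 203 149 149 149 149 149 151 150 151 150]
0.05 56 [ 84  84  80  82  81  83  83 113  84  85 197 212 211 212 211 212 212 211
 212 213 214 212 213 212 203 155 154 154 154 154 154 153 154 154]
```

```bash
cat >> h.py <<'E'
def cen(img,p,c,p0,xs=(.025,.03,.035,.04,.045,.05)):
    V=np.array(c['view']).copy();V[:3,3]-=V[:3,:3]@(np.array(p)-p0);c=dict(c,view=V)
    ys,o=tilt(img,c,xs);r=[]
    for x,h,q in o:
        th=175;b=q>th;k=np.flatnonzero(b)
        # longest run
        runs=np.split(k,np.flatnonzero(np.diff(k)>1)+1);k=max(runs,key=len)
        i,j=k[0],k[-1]
        if i==0 or j==len(q)-1: continue
        a=ys[i]-(q[i]-th)/(q[i]-q[i-1])*.0005;e=ys[j]+(q[j]-th)/(q[j]-q[j+1])*.0005
        r.append([x*1e3,a*1e3,e*1e3,(a+e)/2/h])
    return np.array(r)
E
python3 - <<'E'
from h import *
c=env.get_calibration('wrist');p0=env.observe()['position']
for n,p in(('w4',[.5595,.0379,.2064]),('w5',[.5667,.0112,.2064]),('p1764',[.5608,.0338,.207]),('p1765',[.5608,.0338,.207]),('p1975',[.5658,.0148,.2069]),('p1820',[.5619,.0280,.2065]),('p2030',[.5642,.0207,.2066])):
    im=cv2.imread(f'pics/{n}.png')
    if im is None: continue
    print(n);r=cen(im,p,c,p0);print(r,np.median(r[:,3]))
E
ls pics
```

```text
w4
[[25.     -2.4042 23.231   0.1473]
 [30.     -2.6351 20.0073  0.1264]
 [35.     -2.7235 19.255   0.1246]
 [40.     -2.8576 19.194   0.1287]
 [45.     -3.1067 18.8012  0.1308]
 [50.     -3.6291 18.3215  0.1314]] 0.1297680210396785
w5
[[ 25.     -17.9149  14.3294  -0.0254]
 [ 30.     -17.7063   6.7971  -0.0794]
 [ 35.     -17.3646   6.3575  -0.083 ]
 [ 40.     -17.0563   4.7913  -0.0967]
 [ 45.     -16.6529   5.2956  -0.0946]
 [ 50.     -16.2349   5.6885  -0.0943]] -0.08864933831923233
p1764
[[25.     -6.8108 22.0439  0.1077]
 [30.     -6.8697 15.7227  0.0644]
 [35.     -6.8362 15.1264  0.0625]
 [40.     -6.8401 15.1055  0.0651]
 [45.     -7.0287 14.9234  0.0658]
 [50.     -7.2006 14.7427  0.0675]] 0.06546468220958607
p1975
[[ 25.     -14.1532  15.6315   0.0105]
 [ 30.     -13.9903   8.7774  -0.0379]
 [ 35.     -13.7369   8.3409  -0.0407]
 [ 40.     -13.5432   8.473   -0.04  ]
 [ 45.     -13.2933   8.6729  -0.0385]
 [ 50.     -13.1387   8.8829  -0.0381]] -0.038284426233693755
p1820
[[ 25.     -10.6655  19.8588   0.065 ]
 [ 30.     -10.5043  12.9819   0.018 ]
 [ 35.     -10.368   12.3764   0.0151]
 [ 40.     -10.3389  11.5699   0.0097]
 [ 45.     -10.2913  11.5615   0.0106]
 [ 50.     -10.3635  11.5469   0.0106]] 0.012861839726809389
p2030
[[ 25.     -10.9591  17.6004   0.047 ]
 [ 30.     -10.8805  11.8109   0.0068]
 [ 35.     -10.7082  11.3319   0.0047]
 [ 40.     -10.6125  11.4578   0.0067]
 [ 45.     -10.5882  11.5233   0.0078]
 [ 50.     -10.3558  11.5942   0.0111]] 0.007279926702084944
S4.png
S8.png
T.png
T4.png
T5.png
T8.png
c1.png
c2.png
m.png
m2.png
m3.png
p1764.png
p1820.png
p1975.png
p2030.png
side0.png
top0.png
w1.png
w4.png
w5.png
w6.png
w7.png[ WARN:0@0.108] global loadsave.cpp:275 findDecoder imread_('pics/p1765.png'): can't open/read file: check file path/integrity
```

```bash
python3 - <<'E'
from h import *
c=env.get_calibration('wrist');p0=env.observe()['position']
for n,p in(('w1',[.5628,.0247,.2977]),('w6',[.563,.0243,.282])):
    r=cen(cv2.imread(f'pics/{n}.png'),p,c,p0,(-.02,-.01,0,.01,.02,.03,.04,.05));print(n);print(r)
E
```

```text
Traceback (most recent call last):
  File "h.py", line 49, in cen
    i,j=k[0],k[-1]
        ~^^^
IndexError: index 0 is out of bounds for axis 0 with size 0
```

```bash
python3 - <<'E'
from h import *
c=env.get_calibration('wrist');p0=env.observe()['position']
for n,p in(('w1',[.5628,.0247,.2977]),('w6',[.563,.0243,.282])):
    V=np.array(c['view']).copy();V[:3,3]-=V[:3,:3]@(np.array(p)-p0);print(n)
    for x,h,q in tilt(cv2.imread(f'pics/{n}.png'),dict(c,view=V),(.0,.02,.04,.05))[1]:print(x,q[20:120:3].astype(int))
E
```

```text
w1
0.0 [ 98  98  97  96  89  68  75  88  89 127 221 235 237 237 237 234 231 225
 209 198 206 220 224 221 211 163 152 149 149 152 153 152 153 153]
0.02 [203 206 207 206 153 103 120 121 124 172 241 248 248 249 249 249 249 249
 249 250 250 249 249 250 249 242 215 211 211 211 197 141 186 208]
0.04 [131 133 132 122  92  71  85  89  89 125 221 230 230 230 231 231 232 231
 230 232 231 231 232 230 211 164 164 163 166 163 165 165 163 165]
0.05 [ 90  89  90  90  90  89  91  91  92 125 208 223 223 222 222 222 223 223
 223 222 222 222 222 222 203 170 166 168 168 168 167 168 167 167]
w6
0.0 [ 96  98  97  96  91  66  70  88  90 114 206 225 234 232 230 203 151 152
 163 156 154 201 229 233 222 163 152 153 151 150 152 149 150 152]
0.02 [202 205 207 207 157  99 120 123 122 168 244 249 249 249 249 249 250 249
 250 249 249 249 250 249 249 244 219 215 216 215 202 143 192 215]
0.04 [133 132 133 127  98  70  77  89  90 112 214 230 230 229 229 230 229 230
 229 230 229 229 230 229 220 166 164 165 162 165 167 163 165 163]
0.05 [ 89  91  89  91  89  97 139 119  91 118 209 222 222 223 223 222 222 222
 222 223 223 224 223 223 212 171 166 165 167 170 169 167 168 166]
```

The wheel self-centres on release, so the rest position says nothing. The loaded half-spans fell by 0.0602 rad for 0.607 rad of lever, matching 0.1 rad per rad. I'll take the lever a bit further (to about 0.89) and look for a break in that slope.

Emit:
arm_command --steps '[{"delta_pos":[0,0,20],"dr":[0,0,0]},{"delta_pos":[0,0,30],"dr":[0,0,0]},{"delta_pos":[0,0,27],"dr":[0,0,0]},{"delta_pos":[1.1,-12,0],"dr":[0,0,7.5]},{"delta_pos":[1.1,-12,0],"dr":[0,0,7.5]},{"delta_pos":[1.1,-12,0],"dr":[0,0,7.5]},{"delta_pos":[1.1,-12,0],"dr":[0,0,7.5]},{"delta_pos":[1.1,-12,0],"dr":[0,0,7.5]},{"delta_pos":[1.1,-12,0],"dr":[0,0,7.5]},{"delta_pos":[1.1,-12,0],"dr":[0,0,7.5]},{"delta_pos":[1.1,-12,0],"dr":[0,0,7.5]},{"delta_pos":[1.1,-12,0],"dr":[0,0,7.5]},{"delta_pos":[1.1,-12,0],"dr":[0,0,7.5]},{"delta_pos":[1.1,-12,0],"dr":[0,0,7.5]},{"delta_pos":[1.1,-12,0],"dr":[0,0,7.5]},{"delta_pos":[0,0,0],"dr":[0,0,0]},{"delta_pos":[0,0,0],"dr":[0,0,0]}]' --grip 0.6

```text
time_s: 22.05
position: [0.5773, -0.123, 0.2836]
tool_rot: [[0.965, 0.262, -0.0], [0.262, -0.965, 0.0], [-0.0, -0.0, -1.0]]
ft_force: [0.9, 0.4, -0.1]
grip_width: 0.0513
```

Emit:
arm_command --steps '[{"delta_pos":[0,0,-25],"dr":[0,0,0]},{"delta_pos":[0,0,-18],"dr":[0,0,0]},{"delta_pos":[0,0,-10],"dr":[0,0,0]},{"delta_pos":[0,0,0],"dr":[0,0,0]}]'

```text
time_s: 22.45
position: [0.577, -0.1224, 0.2297]
tool_rot: [[0.964, 0.265, -0.002], [0.265, -0.964, 0.001], [-0.002, -0.002, -1.0]]
ft_force: [-0.6, -0.0, 0.1]
grip_width: 0.051
```

Emit:
arm_command --steps '[{"delta_pos":[0,0,0],"dr":[0,0,0]},{"delta_pos":[0,0,0],"dr":[0,0,0]},{"delta_pos":[0,0,0],"dr":[0,0,0]},{"delta_pos":[0,0,0],"dr":[0,0,0]}]' --grip 0.1

```text
time_s: 22.85
position: [0.5776, -0.1231, 0.2318]
tool_rot: [[0.964, 0.265, 0.002], [0.265, -0.964, -0.001], [0.001, 0.001, -1.0]]
ft_force: [-0.7, 1.0, 5.1]
grip_width: 0.0148
```

Emit:
arm_command --steps '[{"delta_pos":[4.6,1.3,0.9],"dr":[0,0,0]},{"delta_pos":[4.6,1.3,0.8],"dr":[0,0,0]},{"delta_pos":[4.6,1.3,0.6],"dr":[0,0,0]},{"delta_pos":[4.6,1.3,0.4],"dr":[0,0,0]},{"delta_pos":[4.7,1.3,0.2],"dr":[0,0,0]},{"delta_pos":[0,0,0],"dr":[0,0,0]},{"delta_pos":[0,0,0],"dr":[0,0,0]}]'

```text
time_s: 23.55
position: [0.6005, -0.1168, 0.2341]
tool_rot: [[0.964, 0.265, 0.001], [0.265, -0.964, -0.001], [0.0, 0.001, -1.0]]
ft_force: [-1.7, -0.8, 4.9]
grip_width: 0.015
```

```bash
python3 - <<'E'
from h import *
s=env.observe();p=fx(s['position']);print(s['position'],p,s['ft_force'],s['grip_width'],s['time_s'],'lever',lev(p[0]))
E
```

```text
[ 0.6005 -0.1168  0.2341] [-0.0013 -0.1465  0.2341] [-1.738  -0.7825  4.8945] 0.015017899761546319 23.55 lever 0.888610200972571
```

Emit:
arm_command --steps '[{"delta_pos":[0,0,0],"dr":[0,0,0]},{"delta_pos":[0,0,0],"dr":[0,0,0]},{"delta_pos":[0,0,20],"dr":[0,0,0]},{"delta_pos":[0,0,30],"dr":[0,0,0]},{"delta_pos":[-3.2,11.8,0],"dr":[0,0,-7.5]},{"delta_pos":[-3.2,11.8,0],"dr":[0,0,-7.5]},{"delta_pos":[-3.2,11.8,0],"dr":[0,0,-7.5]},{"delta_pos":[-3.2,11.8,0],"dr":[0,0,-7.5]},{"delta_pos":[-3.2,11.8,0],"dr":[0,0,-7.5]},{"delta_pos":[-3.2,11.8,0],"dr":[0,0,-7.5]},{"delta_pos":[-3.1,11.8,0],"dr":[0,0,-7.5]},{"delta_pos":[-3.1,11.8,0],"dr":[0,0,-7.5]},{"delta_pos":[-3.1,11.8,0],"dr":[0,0,-7.5]},{"delta_pos":[-3.1,11.8,0],"dr":[0,0,-7.5]},{"delta_pos":[-3.1,11.8,0],"dr":[0,0,-7.5]},{"delta_pos":[-3.1,11.8,0],"dr":[0,0,-7.5]},{"delta_pos":[0,0,0],"dr":[0,0,0]},{"delta_pos":[0,0,0],"dr":[0,0,0]}]' --grip 0.6

```text
time_s: 25.35
position: [0.5627, 0.0249, 0.2835]
tool_rot: [[0.269, -0.963, -0.0], [-0.963, -0.269, -0.0], [-0.0, 0.0, -1.0]]
ft_force: [-0.4, -0.1, -0.7]
grip_width: 0.0514
```

Emit:
arm_command --steps '[{"delta_pos":[0,0,-25],"dr":[0,0,0]},{"delta_pos":[0,0,-25],"dr":[0,0,0]},{"delta_pos":[0,0,-15],"dr":[0,0,0]},{"delta_pos":[0,0,-8],"dr":[0,0,0]},{"delta_pos":[0,0,0],"dr":[0,0,0]},{"delta_pos":[-1.3,4.8,0],"dr":[0,0,0]},{"delta_pos":[0,0,0],"dr":[0,0,0]},{"delta_pos":[0,0,0],"dr":[0,0,0]}]' --grip 0.4

```text
time_s: 26.15
position: [0.5616, 0.0299, 0.2114]
tool_rot: [[0.266, -0.964, 0.001], [-0.964, -0.266, -0.0], [0.001, -0.001, -1.0]]
ft_force: [-0.0, -0.3, 0.8]
grip_width: 0.0343
```

Emit:
arm_command --steps '[{"delta_pos":[-0.5,1.9,0],"dr":[0,0,0]},{"delta_pos":[0,0,0],"dr":[0,0,0]},{"delta_pos":[0,0,0],"dr":[0,0,0]}]'

```text
time_s: 26.45
position: [0.5613, 0.0312, 0.2113]
tool_rot: [[0.265, -0.964, 0.002], [-0.964, -0.265, -0.001], [0.002, -0.001, -1.0]]
ft_force: [1.7, -4.1, 3.7]
grip_width: 0.0344
```

Emit:
arm_command --steps '[{"delta_pos":[-0.3,1,0],"dr":[0,0,0]},{"delta_pos":[0,0,0],"dr":[0,0,0]},{"delta_pos":[0,0,0],"dr":[0,0,0]}]'

```text
time_s: 26.75
position: [0.5611, 0.032, 0.2113]
tool_rot: [[0.265, -0.964, 0.002], [-0.964, -0.265, -0.002], [0.002, -0.001, -1.0]]
ft_force: [1.8, -7.4, 5.3]
grip_width: 0.0342
```

```bash
cat >> h.py <<'E'
def meas():
    s=env.observe();p=s['position'];c=env.get_calibration('wrist');w=env.get_image('wrist')
    print('t',s['time_s'],'fx mm',fx(p)*1e3,'F',R.T@s['ft_force'],'w',s['grip_width'])
    r=cen(w,p,c,p,(.035,.04,.045,.05));print(r);print('tilt',r[:,3].mean(),r[1:,3].mean())
E
python3 -c "
from h import *
meas()"
```

```text
t 26.75 fx mm [  0.2574   7.3739 211.2563] F [-0.2642 -7.5969  5.2969] w 0.03418465654047364
[[35.     -8.6376 13.936   0.0399]
 [40.     -8.6362 13.2715  0.0365]
 [45.     -8.7664 13.2705  0.0375]
 [50.     -8.8251 13.1696  0.0389]]
tilt 0.03821532610689246 0.03764112904610094
```

Emit:
arm_command --steps '[{"delta_pos":[0.5,-2,0],"dr":[0,0,0]},{"delta_pos":[0.8,-2.9,0],"dr":[0,0,0]},{"delta_pos":[0.8,-2.9,0],"dr":[0,0,0]},{"delta_pos":[0.8,-2.9,0],"dr":[0,0,0]},{"delta_pos":[0.8,-2.9,0],"dr":[0,0,0]},{"delta_pos":[0.5,-2,0],"dr":[0,0,0]},{"delta_pos":[0,0,0],"dr":[0,0,0]},{"delta_pos":[0,0,0],"dr":[0,0,0]}]'

```text
time_s: 27.6
position: [0.5647, 0.0173, 0.2105]
tool_rot: [[0.266, -0.964, -0.0], [-0.964, -0.266, 0.0], [-0.0, 0.0, -1.0]]
ft_force: [-1.0, 1.4, -0.5]
grip_width: 0.0343
```

Emit:
arm_command --steps '[{"delta_pos":[0.3,-1,0],"dr":[0,0,0]},{"delta_pos":[0,0,0],"dr":[0,0,0]},{"delta_pos":[0,0,0],"dr":[0,0,0]}]'

```text
time_s: 27.9
position: [0.5649, 0.0165, 0.2106]
tool_rot: [[0.266, -0.964, -0.0], [-0.964, -0.266, 0.001], [-0.001, 0.0, -1.0]]
ft_force: [-0.7, 4.6, 0.4]
grip_width: 0.0342
```

```bash
python3 -c "
from h import *
meas()"
```

```text
t 27.9 fx mm [ -0.1613  -8.5471 210.5811] F [0.6087 4.654  0.3579] w 0.03416432758156278
[[ 35.     -12.0217  10.1877  -0.0138]
 [ 40.     -11.7625  10.4026  -0.0107]
 [ 45.     -11.6113  10.4378  -0.0098]
 [ 50.     -11.5718  10.5962  -0.0087]]
tilt -0.010761642833303994 -0.0097407042057775
```

Emit:
arm_command --steps '[{"delta_pos":[0.3,-1,0],"dr":[0,0,0]},{"delta_pos":[0,0,0],"dr":[0,0,0]},{"delta_pos":[0,0,0],"dr":[0,0,0]}]'

```text
time_s: 28.25
position: [0.5651, 0.0158, 0.2107]
tool_rot: [[0.266, -0.964, -0.0], [-0.964, -0.266, 0.001], [-0.001, 0.0, -1.0]]
ft_force: [-1.6, 6.5, 2.3]
grip_width: 0.0341
```

```bash
python3 -c "
from h import *
meas()"
```

```text
t 28.25 fx mm [ -0.1677  -9.3127 210.6785] F [0.1402 6.6878 2.3364] w 0.034087571545651195
[[ 35.     -12.6214   9.5161  -0.0234]
 [ 40.     -12.3499   9.7732  -0.0203]
 [ 45.     -12.201    9.8908  -0.0193]
 [ 50.     -12.0568  10.0838  -0.0176]]
tilt -0.020153346087963802 -0.019068675570971663
```

Force noise limits the stiffness estimate, so I'll average several readings here, then at a firmer (still safe) push.

```bash
cat >> h.py <<'E'
def avg(n=6):
    F=[];t=[];Y=[]
    for i in range(n):
        s=env.observe();p=s['position'];c=env.get_calibration('wrist');w=env.get_image('wrist')
        F.append(R.T@s['ft_force']);Y.append(fx(p)*1e3);t.append(cen(w,p,c,p,(.035,.04,.045,.05))[:,1:3])
    t=np.mean(t,0);h=np.sqrt(75**2-np.array([35,40,45,50.])**2);F=np.array(F)
    print('t',s['time_s'],'F',F.mean(0),F[:,1].round(1),'Y',np.mean(Y,0),'tilt',(t.mean(1)/h)[1:].mean(),'L',(t[:,0]/h),'R',(t[:,1]/h))
E
python3 -c "
from h import *
avg()"
```

```text
t 28.55 F [-0.2836  6.377   1.7638] [6.4 6.5 6.1 6.7 5.9 6.7] Y [ -0.161   -9.2897 210.6836] tilt -0.019227455444446855 L [-0.1902 -0.1947 -0.2033 -0.2155] R [0.1439 0.1544 0.165  0.1788]
```

Emit:
arm_command --steps '[{"delta_pos":[0.3,-1,0],"dr":[0,0,0]},{"delta_pos":[0.3,-1,0],"dr":[0,0,0]},{"delta_pos":[0,0,0],"dr":[0,0,0]},{"delta_pos":[0,0,0],"dr":[0,0,0]}]'

```text
time_s: 29.0
position: [0.5654, 0.0146, 0.2108]
tool_rot: [[0.266, -0.964, -0.001], [-0.964, -0.266, 0.003], [-0.003, 0.0, -1.0]]
ft_force: [-4.5, 10.7, 3.6]
grip_width: 0.0341
```

```bash
python3 -c "
from h import *
avg()"
```

```text
t 29.25 F [-0.2306 11.0302  3.1937] [11.5 10.8 12.1 10.8 10.8 10.1] Y [ -0.1544 -10.5084 210.8007] tilt -0.03434624989905429 L [-0.2045 -0.2095 -0.2183 -0.2314] R [0.13   0.1385 0.1497 0.1649]
```

Averaged stiffness is about 21 Nm/rad, so the end of play comes out at lever ≈ 0.95–0.97 from all three settings (up to 1.07 with the nominal stiffness). Target lever is 1.09, which lies inside the light-preload window for the whole range.

Emit:
arm_command --steps '[{"delta_pos":[-0.8,2.9,0],"dr":[0,0,0]},{"delta_pos":[-1.3,4.8,0],"dr":[0,0,0]},{"delta_pos":[-1.2,4.5,0],"dr":[0,0,0]},{"delta_pos":[0,0,0],"dr":[0,0,0]},{"delta_pos":[0,0,20],"dr":[0,0,0]},{"delta_pos":[0,0,30],"dr":[0,0,0]},{"delta_pos":[0,0,23],"dr":[0,0,0]},{"delta_pos":[0,0,0],"dr":[0,0,0]}]' --grip 0.4

```text
time_s: 30.1
position: [0.5637, 0.0249, 0.2868]
tool_rot: [[0.265, -0.964, 0.006], [-0.964, -0.265, -0.002], [0.003, -0.006, -1.0]]
ft_force: [0.2, -0.7, 0.2]
grip_width: 0.0343
```

Emit:
arm_command --steps '[{"delta_pos":[3.1,-11.8,0],"dr":[0,0,7.5]},{"delta_pos":[3.1,-11.8,0],"dr":[0,0,7.5]},{"delta_pos":[3.1,-11.8,0],"dr":[0,0,7.5]},{"delta_pos":[3.1,-11.8,0],"dr":[0,0,7.5]},{"delta_pos":[3.1,-11.8,0],"dr":[0,0,7.5]},{"delta_pos":[3.1,-11.8,0],"dr":[0,0,7.5]},{"delta_pos":[3.1,-11.8,0],"dr":[0,0,7.5]},{"delta_pos":[3.1,-11.8,0],"dr":[0,0,7.5]},{"delta_pos":[3.1,-11.8,0],"dr":[0,0,7.5]},{"delta_pos":[3.1,-11.8,0],"dr":[0,0,7.5]},{"delta_pos":[3.1,-11.8,0],"dr":[0,0,7.5]},{"delta_pos":[3.1,-11.8,0],"dr":[0,0,7.5]},{"delta_pos":[0,0,0],"dr":[0,0,0]},{"delta_pos":[0,0,0],"dr":[0,0,0]}]' --grip 0.6

```text
time_s: 31.5
position: [0.5997, -0.1162, 0.2829]
tool_rot: [[0.965, 0.262, -0.001], [0.262, -0.965, 0.0], [-0.001, -0.001, -1.0]]
ft_force: [-0.6, 1.0, -0.2]
grip_width: 0.0514
```

Emit:
arm_command --steps '[{"delta_pos":[0,0,-25],"dr":[0,0,0]},{"delta_pos":[0,0,-17],"dr":[0,0,0]},{"delta_pos":[0,0,-8],"dr":[0,0,0]},{"delta_pos":[0,0,0],"dr":[0,0,0]}]'

```text
time_s: 31.9
position: [0.5995, -0.1157, 0.2327]
tool_rot: [[0.964, 0.265, -0.002], [0.265, -0.964, 0.001], [-0.002, -0.001, -1.0]]
ft_force: [0.1, 0.9, 0.7]
grip_width: 0.0512
```

Emit:
arm_command --steps '[{"delta_pos":[0,0,0],"dr":[0,0,0]},{"delta_pos":[0,0,0],"dr":[0,0,0]},{"delta_pos":[0,0,0],"dr":[0,0,0]},{"delta_pos":[0,0,0],"dr":[0,0,0]}]' --grip 0.1

```text
time_s: 32.3
position: [0.6002, -0.1163, 0.2346]
tool_rot: [[0.964, 0.265, 0.002], [0.266, -0.964, -0.001], [0.002, 0.001, -1.0]]
ft_force: [0.5, 0.8, 4.2]
grip_width: 0.0151
```

Emit:
arm_command --steps '[{"delta_pos":[4.2,1.2,-0.1],"dr":[0,0,0]},{"delta_pos":[4.2,1.2,-0.2],"dr":[0,0,0]},{"delta_pos":[4.2,1.2,-0.4],"dr":[0,0,0]},{"delta_pos":[4.2,1.2,-0.6],"dr":[0,0,0]},{"delta_pos":[4.2,1.2,-0.7],"dr":[0,0,0]},{"delta_pos":[0,0,0],"dr":[0,0,0]},{"delta_pos":[0,0,0],"dr":[0,0,0]}]'

```text
time_s: 33.0
position: [0.6212, -0.1104, 0.2317]
tool_rot: [[0.964, 0.266, 0.001], [0.266, -0.964, -0.0], [0.001, 0.001, -1.0]]
ft_force: [-0.2, -1.4, 3.1]
grip_width: 0.0154
```

```bash
python3 - <<'E'
from h import *
s=env.observe();p=fx(s['position']);print(s['position'],p,s['ft_force'],s['grip_width'],s['time_s'],'lever',lev(p[0]))
E
```

```text
[ 0.6212 -0.1104  0.2317] [ 0.0204 -0.1459  0.2317] [-0.1799 -1.449   3.1429] 0.015436569869148233 33.0 lever 1.0864743845708966
```

Lever ≈ 1.086. Releasing and going back to check the wheel.

Emit:
arm_command --steps '[{"delta_pos":[0,0,0],"dr":[0,0,0]},{"delta_pos":[0,0,0],"dr":[0,0,0]},{"delta_pos":[0,0,22],"dr":[0,0,0]},{"delta_pos":[0,0,30],"dr":[0,0,0]},{"delta_pos":[-4.9,11.3,0],"dr":[0,0,-7.5]},{"delta_pos":[-4.9,11.3,0],"dr":[0,0,-7.5]},{"delta_pos":[-4.9,11.3,0],"dr":[0,0,-7.5]},{"delta_pos":[-4.9,11.3,0],"dr":[0,0,-7.5]},{"delta_pos":[-4.9,11.3,0],"dr":[0,0,-7.5]},{"delta_pos":[-4.9,11.3,0],"dr":[0,0,-7.5]},{"delta_pos":[-4.9,11.3,0],"dr":[0,0,-7.5]},{"delta_pos":[-4.9,11.3,0],"dr":[0,0,-7.5]},{"delta_pos":[-4.8,11.3,0],"dr":[0,0,-7.5]},{"delta_pos":[-4.8,11.3,0],"dr":[0,0,-7.5]},{"delta_pos":[-4.8,11.3,0],"dr":[0,0,-7.5]},{"delta_pos":[-4.8,11.2,0],"dr":[0,0,-7.5]},{"delta_pos":[0,0,0],"dr":[0,0,0]},{"delta_pos":[0,0,0],"dr":[0,0,0]}]' --grip 0.6

```text
time_s: 34.8
position: [0.5626, 0.0252, 0.2835]
tool_rot: [[0.269, -0.963, 0.0], [-0.963, -0.269, 0.0], [-0.0, -0.0, -1.0]]
ft_force: [-0.9, 0.9, 0.6]
grip_width: 0.051
```

Emit:
arm_command --steps '[{"delta_pos":[0,0,-25],"dr":[0,0,0]},{"delta_pos":[0,0,-25],"dr":[0,0,0]},{"delta_pos":[0,0,-15],"dr":[0,0,0]},{"delta_pos":[0,0,-8],"dr":[0,0,0]},{"delta_pos":[0,0,0],"dr":[0,0,0]},{"delta_pos":[-0.8,2.9,0],"dr":[0,0,0]},{"delta_pos":[0,0,0],"dr":[0,0,0]},{"delta_pos":[0,0,0],"dr":[0,0,0]}]' --grip 0.4

```text
time_s: 35.6
position: [0.5619, 0.0282, 0.2114]
tool_rot: [[0.266, -0.964, 0.001], [-0.964, -0.266, -0.0], [0.001, -0.001, -1.0]]
ft_force: [0.2, -1.4, -0.2]
grip_width: 0.0344
```

```bash
python3 -c "
from h import *
avg(3)"
```

```text
t 35.7 F [-0.0097 -0.2604  0.4589] [-1.4 -0.1  0.7] Y [ -0.0291   3.5144 211.2315] tilt 0.012188939175403453 L [-0.1548 -0.1611 -0.1703 -0.1834] R [0.1893 0.1834 0.1948 0.2097]
```

Emit:
arm_command --steps '[{"delta_pos":[-0.5,1.9,0],"dr":[0,0,0]},{"delta_pos":[-0.3,1,0],"dr":[0,0,0]},{"delta_pos":[0,0,0],"dr":[0,0,0]},{"delta_pos":[0,0,0],"dr":[0,0,0]}]'

```text
time_s: 36.15
position: [0.561, 0.0307, 0.2108]
tool_rot: [[0.266, -0.964, 0.001], [-0.964, -0.266, -0.001], [0.001, -0.0, -1.0]]
ft_force: [0.2, -3.3, 1.3]
grip_width: 0.034
```

```bash
python3 -c "
from h import *
avg(3)"
```

```text
t 36.25 F [-0.4124 -3.2814  1.5683] [-3.2 -3.4 -3.3] Y [ -0.1379   6.2094 210.8055] tilt 0.021899848371207162 L [-0.1451 -0.152  -0.1608 -0.1734] R [0.2012 0.1925 0.205  0.22  ]
```

Emit:
arm_command --steps '[{"delta_pos":[-0.3,1,0],"dr":[0,0,0]},{"delta_pos":[0,0,0],"dr":[0,0,0]},{"delta_pos":[0,0,0],"dr":[0,0,0]}]'

```text
time_s: 36.6
position: [0.5608, 0.0315, 0.2108]
tool_rot: [[0.265, -0.964, 0.001], [-0.964, -0.265, -0.001], [0.001, -0.0, -1.0]]
ft_force: [0.9, -6.2, 1.3]
grip_width: 0.0341
```

```bash
python3 -c "
from h import *
avg(3)"
```

```text
t 36.7 F [-0.3997 -5.7579  1.6195] [-6.2 -5.7 -5.4] Y [ -0.1109   6.9663 210.8584] tilt 0.031074825340638906 L [-0.1359 -0.1427 -0.1523 -0.1644] R [0.2065 0.2025 0.2142 0.2292]
```

Pushed now, the wheel deflects much less than the slack trend predicts, so play is gone. But fitting all four settings puts the end of play at lever ≈ 0.85–0.93, leaving 1.086 near the squeeze limit. I'll ease the lever back to about 0.985 and then confirm both ways again.

Emit:
arm_command --steps '[{"delta_pos":[0.8,-2.9,0],"dr":[0,0,0]},{"delta_pos":[1.3,-4.8,0],"dr":[0,0,0]},{"delta_pos":[0,0,0],"dr":[0,0,0]},{"delta_pos":[0,0,20],"dr":[0,0,0]},{"delta_pos":[0,0,30],"dr":[0,0,0]},{"delta_pos":[0,0,23],"dr":[0,0,0]},{"delta_pos":[4.8,-11.3,0],"dr":[0,0,7.5]},{"delta_pos":[4.8,-11.3,0],"dr":[0,0,7.5]},{"delta_pos":[4.8,-11.3,0],"dr":[0,0,7.5]},{"delta_pos":[4.8,-11.3,0],"dr":[0,0,7.5]},{"delta_pos":[4.8,-11.3,0],"dr":[0,0,7.5]},{"delta_pos":[4.8,-11.3,0],"dr":[0,0,7.5]},{"delta_pos":[4.8,-11.3,0],"dr":[0,0,7.5]},{"delta_pos":[4.8,-11.3,0],"dr":[0,0,7.5]},{"delta_pos":[4.8,-11.3,0],"dr":[0,0,7.5]},{"delta_pos":[4.8,-11.3,0],"dr":[0,0,7.5]},{"delta_pos":[4.8,-11.3,0],"dr":[0,0,7.5]},{"delta_pos":[4.8,-11.3,0],"dr":[0,0,7.5]},{"delta_pos":[0,0,0],"dr":[0,0,0]},{"delta_pos":[0,0,0],"dr":[0,0,0]}]'

```text
time_s: 38.75
position: [0.6201, -0.1109, 0.2833]
tool_rot: [[0.965, 0.262, -0.001], [0.262, -0.965, 0.001], [-0.0, -0.001, -1.0]]
ft_force: [-0.3, 0.5, -0.6]
grip_width: 0.0338
```

Emit:
arm_command --steps '[{"delta_pos":[0.6,0,-25],"dr":[0,0,0]},{"delta_pos":[0,0,-18],"dr":[0,0,0]},{"delta_pos":[0,0,-9],"dr":[0,0,0]},{"delta_pos":[0,0,0],"dr":[0,0,0]}]'

```text
time_s: 39.15
position: [0.6204, -0.1106, 0.2307]
tool_rot: [[0.964, 0.265, -0.002], [0.265, -0.964, 0.001], [-0.002, -0.001, -1.0]]
ft_force: [-0.1, 0.2, 0.1]
grip_width: 0.0343
```

Emit:
arm_command --steps '[{"delta_pos":[0,0,0],"dr":[0,0,0]},{"delta_pos":[0,0,0],"dr":[0,0,0]},{"delta_pos":[0,0,0],"dr":[0,0,0]}]' --grip 0.1

```text
time_s: 39.45
position: [0.6212, -0.1111, 0.2328]
tool_rot: [[0.964, 0.265, 0.002], [0.265, -0.964, -0.0], [0.002, 0.001, -1.0]]
ft_force: [-0.5, 1.2, 4.0]
grip_width: 0.0154
```

Emit:
arm_command --steps '[{"delta_pos":[-2.7,-0.7,0.5],"dr":[0,0,0]},{"delta_pos":[-2.7,-0.7,0.4],"dr":[0,0,0]},{"delta_pos":[-2.7,-0.7,0.4],"dr":[0,0,0]},{"delta_pos":[-2.6,-0.7,0.3],"dr":[0,0,0]},{"delta_pos":[0,0,0],"dr":[0,0,0]},{"delta_pos":[0,0,0],"dr":[0,0,0]},{"delta_pos":[0,0,0],"dr":[0,0,0]}]'

```text
time_s: 40.15
position: [0.6107, -0.1141, 0.2347]
tool_rot: [[0.964, 0.266, 0.004], [0.266, -0.964, -0.001], [0.003, 0.002, -1.0]]
ft_force: [2.4, 1.6, 6.7]
grip_width: 0.0152
```

```bash
python3 - <<'E'
from h import *
s=env.observe();p=fx(s['position']);print(s['position'],p,s['ft_force'],s['grip_width'],s['time_s'],'lever',lev(p[0]))
E
```

```text
[ 0.6107 -0.1141  0.2347] [ 0.0092 -0.1466  0.2347] [2.4493 1.5874 6.6846] 0.015188338443264525 40.15 lever 0.9839162734628132
```

Emit:
arm_command --steps '[{"delta_pos":[0,0,0],"dr":[0,0,0]},{"delta_pos":[0,0,0],"dr":[0,0,0]},{"delta_pos":[0,0,22],"dr":[0,0,0]},{"delta_pos":[0,0,29],"dr":[0,0,0]},{"delta_pos":[-4,11.6,0],"dr":[0,0,-7.5]},{"delta_pos":[-4,11.6,0],"dr":[0,0,-7.5]},{"delta_pos":[-4,11.6,0],"dr":[0,0,-7.5]},{"delta_pos":[-4,11.6,0],"dr":[0,0,-7.5]},{"delta_pos":[-4,11.6,0],"dr":[0,0,-7.5]},{"delta_pos":[-4,11.6,0],"dr":[0,0,-7.5]},{"delta_pos":[-4,11.6,0],"dr":[0,0,-7.5]},{"delta_pos":[-4,11.6,0],"dr":[0,0,-7.5]},{"delta_pos":[-4,11.6,0],"dr":[0,0,-7.5]},{"delta_pos":[-4,11.6,0],"dr":[0,0,-7.5]},{"delta_pos":[-4,11.6,0],"dr":[0,0,-7.5]},{"delta_pos":[-4,11.6,0],"dr":[0,0,-7.5]},{"delta_pos":[0,0,0],"dr":[0,0,0]},{"delta_pos":[0,0,0],"dr":[0,0,0]}]' --grip 0.6

```text
time_s: 41.95
position: [0.5621, 0.0248, 0.284]
tool_rot: [[0.269, -0.963, -0.001], [-0.963, -0.269, -0.0], [0.0, 0.001, -1.0]]
ft_force: [0.7, -0.2, 0.8]
grip_width: 0.0515
```

Emit:
arm_command --steps '[{"delta_pos":[0,0,-25],"dr":[0,0,0]},{"delta_pos":[0,0,-25],"dr":[0,0,0]},{"delta_pos":[0,0,-15],"dr":[0,0,0]},{"delta_pos":[0,0,-8],"dr":[0,0,0]},{"delta_pos":[0,0,0],"dr":[0,0,0]},{"delta_pos":[-0.8,2.9,0],"dr":[0,0,0]},{"delta_pos":[0,0,0],"dr":[0,0,0]},{"delta_pos":[0,0,0],"dr":[0,0,0]}]' --grip 0.4

```text
time_s: 42.75
position: [0.5616, 0.0281, 0.212]
tool_rot: [[0.266, -0.964, 0.001], [-0.964, -0.266, -0.0], [0.001, -0.001, -1.0]]
ft_force: [-1.1, 0.1, 0.2]
grip_width: 0.0339
```

Emit:
arm_command --steps '[{"delta_pos":[-0.5,1.9,0],"dr":[0,0,0]},{"delta_pos":[-0.5,2,0],"dr":[0,0,0]},{"delta_pos":[0,0,0],"dr":[0,0,0]},{"delta_pos":[0,0,0],"dr":[0,0,0]}]'

```text
time_s: 43.15
position: [0.5607, 0.0314, 0.2117]
tool_rot: [[0.265, -0.964, 0.001], [-0.964, -0.265, -0.001], [0.002, -0.001, -1.0]]
ft_force: [1.2, -5.3, 3.0]
grip_width: 0.0342
```

```bash
python3 -c "
from h import *
avg(3)"
```

```text
t 43.25 F [-0.3359 -5.1047  3.4305] [-5.4 -5.  -4.9] Y [ -0.2471   6.9287 211.6793] tilt 0.0310588926308157 L [-0.1361 -0.1431 -0.1516 -0.1643] R [0.2075 0.2021 0.2141 0.2292]
```

Emit:
arm_command --steps '[{"delta_pos":[-0.3,1.2,0],"dr":[0,0,0]},{"delta_pos":[0,0,0],"dr":[0,0,0]},{"delta_pos":[0,0,0],"dr":[0,0,0]},{"delta_pos":[0,0,0],"dr":[0,0,0]}]'

```text
time_s: 43.7
position: [0.5606, 0.0323, 0.2118]
tool_rot: [[0.265, -0.964, 0.002], [-0.964, -0.265, -0.002], [0.002, -0.001, -1.0]]
ft_force: [2.4, -6.6, 3.6]
grip_width: 0.0342
```

```bash
python3 -c "
from h import *
avg(3)"
```

```text
t 43.8 F [-0.3144 -7.263   4.0126] [-7.  -7.5 -7.4] Y [ -0.1624   7.8154 211.7489] tilt 0.042163027656765516 L [-0.1245 -0.1314 -0.1417 -0.1535] R [0.2141 0.2143 0.225  0.2403]
```

Emit:
arm_command --steps '[{"delta_pos":[0.8,-2.9,0],"dr":[0,0,0]},{"delta_pos":[0.8,-2.9,0],"dr":[0,0,0]},{"delta_pos":[0.8,-2.9,0],"dr":[0,0,0]},{"delta_pos":[0.8,-2.9,0],"dr":[0,0,0]},{"delta_pos":[0.8,-2.9,0],"dr":[0,0,0]},{"delta_pos":[0.3,-1,0],"dr":[0,0,0]},{"delta_pos":[0,0,0],"dr":[0,0,0]},{"delta_pos":[0,0,0],"dr":[0,0,0]}]'

```text
time_s: 44.65
position: [0.5643, 0.0178, 0.2112]
tool_rot: [[0.266, -0.964, -0.0], [-0.964, -0.266, 0.0], [-0.0, 0.0, -1.0]]
ft_force: [0.1, 0.4, -0.8]
grip_width: 0.0337
```

The readings are less firm than they should be, so I'll test whether the camera pose itself shifts under load by tracking the fixed plate edge in the loaded and unloaded wrist images.

```bash
cat >> h.py <<'E'
def plate(img,p,c,p0,dbg=0):
    V=np.array(c['view']).copy();V[:3,3]-=V[:3,:3]@(np.array(p)-p0);g=img.min(2).astype(float);r=[]
    ys=np.arange(.07,.11,.0005)
    for x in(.02,.03,.04,.05,.06):
        P=np.array([O+R@[x,y,.012] for y in ys]);q=P@V[:3,:3].T+V[:3,3]
        u=c['cx']+c['fx']*q[:,0]/-q[:,2];v=c['cy']-c['fy']*q[:,1]/-q[:,2]
        l=cv2.remap(g,u.astype('f4')[None],v.astype('f4')[None],cv2.INTER_LINEAR)[0]
        if dbg: print(l[::4].astype(int))
        m=(l[:15].mean()+l[-15:].mean())/2;k=np.flatnonzero(l>m)
        r.append(ys[k[-1]]*1e3 if len(k) else np.nan)
    return np.array(r)
E
python3 - <<'E'
from h import *
s=env.observe();p0=s['position'];c=env.get_calibration('wrist');im=env.get_image('wrist');cv2.imwrite('pics/now.png',im)
print('now',p0,plate(im,p0,c,p0,1),cen(im,p0,c,p0,(.035,.04,.045,.05))[:,3],s['time_s'],s['tool_rot'][:,2])
for n,p in(('w4',[.5595,.0379,.2064]),('w5',[.5667,.0112,.2064]),('p1764',[.5608,.0338,.207]),('p1975',[.5658,.0148,.2069]),('p1820',[.5619,.0280,.2065]),('p2030',[.5642,.0207,.2066])):
    print(n,plate(cv2.imread(f'pics/{n}.png'),p,c,p0))
E
```

```text
[155 155 156 158 158 158 159 159 157 150 115  96  94  93  94  94  95  93
  94  93]
[154 156 156 160 160 161 159 157 160 151 112  90  90  89  94  93  92  94
  96  93]
[160 157 159 158 159 160 158 159 159 152 110  92  92  93  94  92  92  94
  90  93]
[162 163 164 163 164 163 162 162 162 154 111  94  91  92  92  92  94  93
  94  94]
[138  97 115 132 139 149 159 163 167 157 112  95  93  92  92  92  93  91
  92  90]
now [0.5643 0.0178 0.2112] [89.5 89.  89.  89.  90. ] [0.0039 0.0068 0.0072 0.009 ] 44.65 [-0.0002  0.0002 -1.    ]
w4 [89.5 90.  90.  89.5 90.5]
w5 [88.5 88.5 89.  88.5 90. ]
p1764 [89.5 90.  89.5 89.5 91. ]
p1975 [88.5 89.  89.  88.5 89.5]
p1820 [89. 89. 89. 89. 90.]
p2030 [89.  89.5 89.5 89.5 90.5]
```

Visual scale is confirmed, and onset positions at every setting agree: play ended at lever ≈ 0.86, so 0.984 is about 0.12 past (roughly 23 N), mid-window. The push away is done, now the push towards the lever.

Emit:
arm_command --steps '[{"delta_pos":[0.3,-1,0],"dr":[0,0,0]},{"delta_pos":[0,0,0],"dr":[0,0,0]},{"delta_pos":[0,0,0],"dr":[0,0,0]}]'

```text
time_s: 45.0
position: [0.5646, 0.0168, 0.2113]
tool_rot: [[0.266, -0.964, -0.0], [-0.964, -0.266, 0.0], [-0.0, 0.0, -1.0]]
ft_force: [-1.3, 1.9, 1.6]
grip_width: 0.0342
```

```bash
python3 -c "
from h import *
avg(3)"
```

```text
t 45.1 F [-0.6053  3.0124  1.1731] [2.1 3.9 3. ] Y [ -0.4057  -8.1499 211.2509] tilt -0.0050446200100481235 L [-0.1769 -0.1819 -0.1891 -0.2008] R [0.1591 0.1681 0.1792 0.1942]
```

Emit:
arm_command --steps '[{"delta_pos":[0.2,-0.8,0],"dr":[0,0,0]},{"delta_pos":[0,0,0],"dr":[0,0,0]},{"delta_pos":[0,0,0],"dr":[0,0,0]}]'

```text
time_s: 45.45
position: [0.5648, 0.0162, 0.2113]
tool_rot: [[0.266, -0.964, -0.0], [-0.964, -0.266, 0.001], [-0.001, -0.0, -1.0]]
ft_force: [-2.1, 4.2, 2.7]
grip_width: 0.034
```

```bash
python3 -c "
from h import *
avg(4)"
```

```text
t 45.6 F [-0.6397  5.3524  2.57  ] [4.6 6.  5.6 5.2] Y [ -0.407   -8.7656 211.3098] tilt -0.012870186868085354 L [-0.1846 -0.1893 -0.1965 -0.2093] R [0.1518 0.1604 0.1713 0.1862]
```

Towards the lever: 5.4 N gives about 0.020 rad, with no free travel. Letting go and retreating.

Emit:
arm_command --steps '[{"delta_pos":[-0.8,2.9,0],"dr":[0,0,0]},{"delta_pos":[-1.3,5,0],"dr":[0,0,0]},{"delta_pos":[-0.3,1.2,0],"dr":[0,0,0]},{"delta_pos":[0,0,0],"dr":[0,0,0]},{"delta_pos":[0,0,20],"dr":[0,0,0]},{"delta_pos":[0,0,30],"dr":[0,0,0]},{"delta_pos":[0,0,40],"dr":[0,0,0]},{"delta_pos":[-15,0,30],"dr":[0,0,0]},{"delta_pos":[-15,0,0],"dr":[0,0,0]},{"delta_pos":[0,0,0],"dr":[0,0,0]},{"delta_pos":[0,0,0],"dr":[0,0,0]},{"delta_pos":[0,0,0],"dr":[0,0,0]}]'

```text
time_s: 46.85
position: [0.5328, 0.0248, 0.3304]
tool_rot: [[0.265, -0.964, -0.001], [-0.964, -0.265, 0.0], [-0.001, 0.001, -1.0]]
ft_force: [0.6, -1.0, -0.0]
grip_width: 0.0342
```

```bash
python3 - <<'E'
from h import *
s=env.observe();print(s['position'],s['ft_force'],s['time_s'])
a=cv2.imread('pics/top0.png').astype(int);T=env.get_image('top')
b=cv2.imread('pics/side0.png').astype(int);S=env.get_image('side');cv2.imwrite('pics/Tf.png',T);cv2.imwrite('pics/Sf.png',S)
for n,x0,y0,x1,y1 in(('oiler',80,110,120,145),('driver',85,210,135,280),('ring',350,212,378,238),('bin',365,105,440,185)):
    print(n,np.abs(a-T)[y0:y1,x0:x1].mean().round(2))
E
```

```text
[0.5328 0.0248 0.3304] [ 0.6285 -1.0109 -0.0263] 46.85
oiler 1.84
driver 2.3
ring 1.41
bin 1.87
```

Bystanders are unchanged and nothing is touched. Handing in.

```bash
python3 -c "
from rig import env
print(env.close_job())"
```

```text
the job is handed in; nothing more can be done
None
```

I rocked the slack wheel both ways, took up the play with the lever, confirmed the wheel both ways in the same order, and handed the job in at 46.9 s. No verdict came back. The squeeze on the bearing can't be read directly; I infer it from the lever angle.

- **Slack rock:** away from the lever first, then towards it, about 0.11 rad each way at around 7 N on the rim.
- **Lever:** it started at 0.06 rad. I stopped at 0.67 and 0.89 rad and rocked the wheel again to find where the play ended. I then went to 1.09 rad, judged that close to the squeeze limit, and eased it back to 0.984 rad. I put the end of play at about 0.86 rad, so the squeeze should be roughly 20–25 N. The estimates scattered from about 0.78 to 0.95 rad.
- **Confirming rock:** about 0.028 rad at 7.3 N away from the lever and 0.020 rad at 5.4 N towards it, with no free travel. The wheel came back square when released, before the final rock towards the lever; I did not re-measure its tilt after that.
- **Bystanders:** the oiler, screwdriver, ring and bin look unchanged in the top view, and the arm ended clear of everything.

**Checks that failed or disagreed:**
- The measured rim stiffness, about 3–4 N/mm, was well below the stated 7 and 16 N/mm, and I found no cause. The wheel was also no stiffer at 0.98 and 1.09 rad than at 0.89 rad.
- The away push at 0.028 rad is close to the 0.03 rad limit.
- On the first descent over the rim the gripper met an unexplained 24 N upward force. I raised the fingers and rocked from slightly higher, though small vertical forces of a few newtons came back during some pushes.

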